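# Finish the die change on the clay extruder

### The job

Finish the die change on the clay extruder: first stand the perforated steel die plate from the little easel on edge in the empty slot of the wooden rack and let go of it. Then take the red bayonet cap by its black bar, push it into the mouth of the upright barrel with its lugs through the two gaps in the rim, turn it a quarter turn clockwise (seen from above) to its stop, and finish while still gripping it and pressing it fully down, its red cover flush on the rim against the spring. Leave the other things on the bench where they are.

Things in the scene. Friction and masses are not known exactly. Their poses are not given: they have to be found in the camera images.
- die: Steel die plate, arch-shaped, perforated, 8 mm thick (its x), 90 wide (y), 100 tall (z; straight to 55 mm, then a half-round top of radius 45), about 0.19 kg. Origin at the middle of its bottom face. It starts on the easel, its top leaning 0.26 rad from upright towards the easel's -x. Pinch it across its thickness near the top.
- die_top (a point): Topmost point of the die plate's arch, 100 mm from the origin along its z.
- easel: Fixed small wooden easel holding the die, foot 85 x 105 mm. Origin on the bench below the middle of the die's bottom edge, which rests on a ledge 22 mm up. Its back board covers only the lower 50 mm of the die's -x face.
- rack: Fixed wooden rack, 190 (x) x 110 (y) mm, origin at the centre of its underside. Three slots at x = -50, 0, +50 mm, each 14 mm wide, running along y; slot floor 8 mm above the bench; the slotted rails (at y = -32 and +32 mm, 16 mm thick) reach 38 mm above it. Two slots already hold a die.
- free_slot: The empty slot, its two ends marked by yellow stripes. Origin on the slot's floor at its middle; x across the 14 mm width, y along the slot. A die stood here has its origin here and its z up, either face first.
- die_b: Brass die with one large hole, same outline as the steel die, already standing in a rack slot; leave it.
- die_c: Aluminium die with four holes, same outline, already standing in a rack slot; leave it.
- cap: Bayonet cap, about 0.3 kg, upright on the bench. Origin: centre of its underside, z up. Plug 52 mm diameter, tapered foot, 30 mm tall; two lugs along +x and -x out to radius 36 mm, 16 mm wide, 4 to 14 mm above the origin; red cover disc 84 mm diameter, 30 to 38 mm up; black bar along x, 64 mm long, 18 mm thick (y), its top 79 mm up. Half-turn symmetric.
- cap_grip (a point): A good place to grip the cap: on its axis in the bar, 64 mm above the cap's underside, fingers closing along the cap's y.
- extruder: Fixed upright steel barrel, 94 mm outside diameter, on a blue foot of 116 mm. Origin on the bench on its axis. Its open top has an inward rim, 10 mm thick, top face 110 mm above the bench, with a 57 mm hole and two gaps at its +x and -x sides (white paint marks below them), 22 mm wide at the hole, wider outwards. Lugs pass the gaps when the cap's x lies along the barrel's x (3 mm clearance).
- mouth (a point): Centre of the mouth, on the axis at the rim's top, axes as the barrel's. With the cap's origin at most 86 mm above the bench its lugs turn freely under the rim: 1.5 rad clockwise from above to fixed stops (red marks); anticlockwise they jam early. Fully down (cover on the rim) the cap's origin is 80 mm above the bench; turned and let go, it springs up 6 mm.
- follower (a joint): Spring plate inside the barrel that pushes the cap up: 0 m when free (its top 10 mm below the rim's top), grows downwards, 0.020 with the cap fully down. 500 N/m with 2.5 N preload, so 12.5 N with the cap fully down (about 9 N of push besides the cap's weight).
- mould: Two-part plaster mould block, 100 x 130 x 91 mm, bystander.
- beaker: Green plastic cup, 72 mm diameter, 95 mm tall, bystander.
- pot: Terracotta pot, 90 mm diameter, 80 mm tall, bystander.
- scraper: Spatula-shaped scraper, 190 mm, lying on the bench, bystander.
- oil_can: Round can, 50 mm diameter, 100 mm tall, bystander.
Mind the look-alikes: they are no part of the job. Leave any purple look-alike of the cap alone.

How it is judged:
By the outcome, as a careful person would: the job done as asked, in the order asked, and still so for the second after the job is handed in, while the arm keeps its last pose, push and grip.
It also fails if it takes over 58 s, if anything falls off the work surface, if the arm or the gripper's body presses on something with over 40 N, if the wrist force passes 120 N, or if a joint passes its speed limit or range.

### The arm

A 6-joint arm with a two-finger parallel gripper is mounted at the origin on the work surface. World frame = base frame: x ahead of the robot, y to its left, z up, the work surface at z = 0. Lengths are in mm, angles in rad, forces in N, time in s.
With the tool pointing down it reaches from about 375 to 925 mm from the base axis. Payload 5.7 kg.
Tool frame: the origin (TCP) lies midway between the tips of the shut fingers; the grasp point (between the pads) lies 19 mm behind it; z points along the fingers, y is the direction in which the jaws open and shut (so a half turn about z gives the same grasp; the last joint's range is limited). The gripper opens to 85 mm and grips with 20 to 120 N. Pads are 22 mm wide; open, the fingers measure 114 mm over their backs; the gripper's body (76 mm by 85 mm) begins 54 mm behind the grasp point. The pads swing forward as they close: fully open they stand 13 mm farther back than shut.
Start: joints at [0.998, 0.359, 1.51, -0, 1.272, -0.115], TCP at [265.174, 538.188, 231.267] pointing down, gripper open.
Joint ranges: [-2.97, 2.97], [-1.01, 2.36], [0.21, 2.38], [-0.96, 4.11], [0.2, 2.71], [-2.98, 2.98]. Speed limits (rad/s): [2.39, 2.39, 3.14, 3.14, 3.14, 3.14].

### API

Orientations are given as a unit quaternion [w, x, y, z].
In Python, from cell import robot gives the robot as it stands.
- The arm moves only by the tool jog_arm, never from a script. Its arguments are lists of equal length, an entry for each row: "xyz": the shift along the world's x, y, z in cm, a list of three; "rotation": the turn, a rotation vector about the world's x, y, z in degrees, a list of three; "jaw": the closure, from 0 (fully open) to 1 (shut). A call has 1 to 12 rows; each row shifts and turns the commanded pose from where the row before left it; what a row does not reach is not made up. A row lasts 1/12 s, in which the tool goes at most 41.7 mm and 7.16 degrees, less where a joint would pass 70% of its speed; a pose out of reach is approached as far as the arm can. A call is refused whole if a number of a shift passes 4.17 or a number of a turn 7.16, either way. A call with a gripper value outside its range is refused whole. The fingers move at their own pace and stop on an object; "squeeze" is the grip in N (left out, the last holds). Time passes only in rows, so rows that do not move let the fingers close. It gives the time, the measured TCP pose, the force and the opening at its end, in the units of the state.
- robot.get_state(): the state, without advancing time (a new reading comes with each control period).
- robot.capture(name): name is "side" or "top" or "wrist"; returns a dict with "pixels" (480x640x3 uint8, red, green, blue), "depth" (480x640 float32, mm along the optical axis (not along the pixel's ray), 0 where there is no reading), "intrinsics" (3x3 intrinsics, pixels), "camera_from_world" (4x4, takes a point from world to camera coordinates). Camera axes: x right, y down, z forward; pixel columns grow to the right and rows downward; lengths in mm; the calibration is good to about 2 mm. A picture is of the moment at which its call begins.
- robot.job_done(): hands the job in, once; it reports no verdict.
Trained networks look in a picture, given as the dict that the camera call returned (one of the last four; its "shot" number tells which), for a name from the list of things; names that differ only in an ending like _2 or _b are one class to them, and where a whole thing is asked for, a point or a joint stands for the part that bears it (a point fixed in the world has none). Each returns a list of dicts, best first, with "confidence" (0 to 1); they miss things now and then, are a little off and sometimes report something else, mostly with a low value. They report only what shows in the picture. A call takes as long as a camera call. They do not tell look-alikes from the thing itself.
- robot.recognise(thing, picture): "location" ([column, row] in pixels, amid what is visible of it).
- robot.landmark_of(thing, picture): "location" ([column, row] in pixels: a listed point, or the origin of a listed thing).
The state is a dict: "clock": time; "qpos": joint angles; "qd": joint speeds; "effort": joint torques, N m; "tool_pos": TCP position; "ee_rot": TCP orientation; "ft_force": force on the tool from outside, world axes, zero at the start; "ft_torque": the same for the moment, N m; "grip_width": opening from 0.0 (shut) to 1.0 (fully open).
Only numpy, scipy, OpenCV 4.12 (cv2) and the standard library are available. Lean on these libraries where they do the work, as an engineer would, in place of code of your own. Each camera call takes 0.05 s, during which the arm holds its last target.

## Working session

There is one attempt and no reset: what is moved stays moved. The work goes in short steps, Python scripts to look and compute and a tool call to move; the robot and the scene stay as the last step left them, time stands still between calls to the robot, and variables do not carry over. Pictures are saved under pics/ and viewed, and the job is handed in when it is done.

Besides the shell and the picture viewer there is one more tool, called after ">>>" in YAML: its name, and indented under it one key for each argument. jog_arm: Moves the arm, as the interface text tells. Its arguments: {"type":"object","properties":{"xyz":{"type":"array","items":{"type":"array","items":{"type":"number"}}},"rotation":{"type":"array","items":{"type":"array","items":{"type":"number"}}},"jaw":{"type":"array","items":{"type":"number"}},"squeeze":{"type":"number"}},"required":["xyz","rotation","jaw"]}

```bash
ls; mkdir -p pics; python3 - <<'E'
from cell import robot
import cv2,pickle
s=robot.get_state();print(s)
for n in("side","top","wrist"):
    c=robot.capture(n);cv2.imwrite(f"pics/a_{n}.png",c["pixels"][:,:,::-1]);pickle.dump(c,open(f"a_{n}.pkl","wb"))
    print(n,c["intrinsics"].tolist(),c["camera_from_world"].round(3).tolist(),c.keys())
    for t in ["die","die_top","easel","rack","free_slot","cap","cap_grip","extruder","mouth"]:
        try: print(t,[(r["location"],round(r["confidence"],2)) for r in robot.landmark_of(t,c)])
        except Exception as e: print(t,e)
print(robot.get_state()["clock"])
E
```

```text
pics
{'clock': 0.0, 'qpos': array([ 9.97876401e-01,  3.59530163e-01,  1.51145445e+00, -1.97715443e-06,
        1.27248558e+00, -1.15125428e-01]), 'qd': array([-2.72452443e-05, -2.78590251e-05,  5.95540975e-04,  2.65422954e-03,
        7.64042550e-05, -1.59705766e-04]), 'effort': array([-3.52468218e-03, -5.27631319e+01, -2.78614873e+01, -4.40812937e-04,
        1.33299030e-02, -1.28880859e-05]), 'tool_pos': array([264.82830576, 537.62535024, 230.4302219 ]), 'ee_rot': array([-3.15736940e-04,  2.26903289e-01,  9.73916842e-01, -8.84084411e-04]), 'ft_force': array([ 0.43556751, -0.62198586,  0.02893358]), 'ft_torque': array([ 0.02079136,  0.02404075, -0.00031547]), 'grip_width': 1.0012682284463266}
side [[469.81702453296356, 0.0, 315.5997014964973], [0.0, 469.81702453296356, 241.49971699024584], [0.0, 0.0, 1.0]] [[-1.0, -0.019, 0.001, 575.792], [-0.013, 0.633, -0.774, 105.507], [0.014, -0.774, -0.633, 1086.941], [0.0, 0.0, 0.0, 1.0]] dict_keys(['pixels', 'depth', 'intrinsics', 'camera_from_world', 'shot'])
die [([339.5, 380.4], 0.97), ([391.0, 385.5], 0.95), ([285.3, 286.4], 0.94), ([216.
[... 1099 characters left out ...]
], 0.88), ([456.8, 344.4], 0.75), ([375.7, 304.3], 0.62)]
cap_grip [([461.4, 349.2], 0.93), ([414.6, 356.7], 0.89), ([330.3, 321.9], 0.83), ([381.9, 302.4], 0.79), ([439.0, 292.5], 0.62)]
extruder [([374.5, 237.2], 0.73), ([337.9, 162.6], 0.73)]
mouth [([379.0, 233.0], 0.58)]
wrist [[387.2720509790285, 0.0, 310.9689339391761], [0.0, 387.2720509790285, 243.38854680186012], [0.0, 0.0, 1.0]] [[0.442, 0.897, 0.001, -599.854], [0.857, -0.422, 0.297, -39.253], [0.266, -0.13, -0.955, 379.64], [0.0, 0.0, 0.0, 1.0]] dict_keys(['pixels', 'depth', 'intrinsics', 'camera_from_world', 'shot'])
die []
die_top []
easel []
rack [([194.5, 458.0], 0.82)]
free_slot []
cap []
cap_grip []
extruder []
mouth []
1.5
```

View pics/a_side.png

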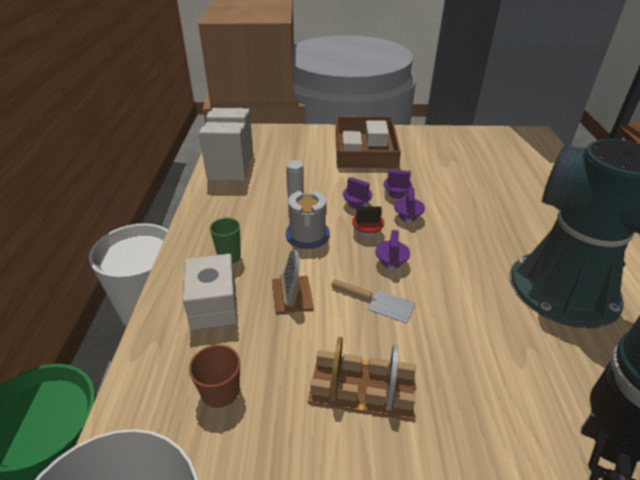

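View pics/a_top.png

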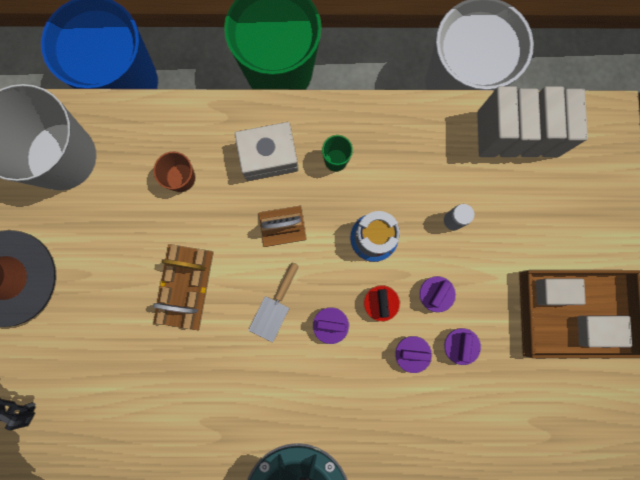

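View pics/a_wrist.png

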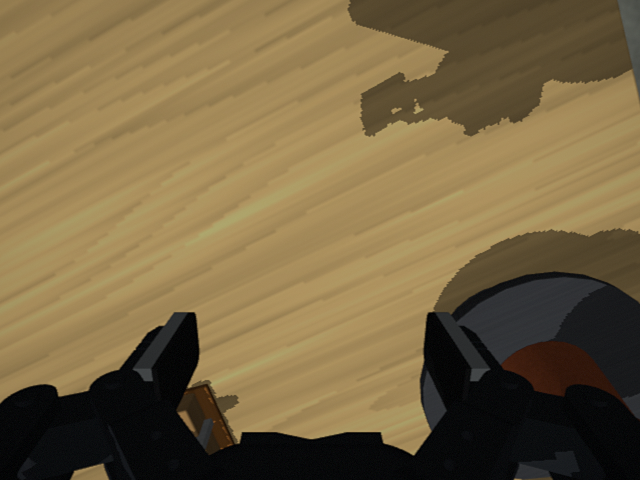

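The only red cap is at top (382,303), side (369,222). The other five caps are purple: top (331,325), (413,354), (462,346), (437,294) and side (357,193). The steel die is on the easel at top (281,222), side (291,278). The brass and aluminium dies are in the rack at top (183,265) and (174,309). The yellow stripes at top (163,284) and (203,290) mark the free middle slot.

```bash
cat > h.py <<'E'
import numpy as np,cv2,pickle
def cloud(c):
    K=c["intrinsics"];T=c["camera_from_world"];d=c["depth"].astype(float)
    v,u=np.mgrid[:d.shape[0],:d.shape[1]]
    P=np.stack([(u-K[0,2])/K[0,0]*d,(v-K[1,2])/K[1,1]*d,d],-1)
    R=T[:3,:3];W=(P-T[:3,3])@R
    W[d==0]=np.nan
    return W
def proj(c,p):
    K=c["intrinsics"];T=c["camera_from_world"];q=T[:3,:3]@np.array(p,float)+T[:3,3]
    return (K@q)[:2]/q[2]
def tri(cs,px):
    A=[]
    for c,(u,v) in zip(cs,px):
        P=c["intrinsics"]@c["camera_from_world"][:3]
        A+= [u*P[2]-P[0],v*P[2]-P[1]]
    A=np.array(A);return np.linalg.lstsq(A[:,:3],-A[:,3],rcond=None)[0]
E
python3 - <<'E'
from h import *
for n,boxes in(("top",[(150,235,220,335),(250,195,410,335)]),("side",[(260,180,420,300),(300,335,425,420)])):
    c=pickle.load(open(f"a_{n}.pkl","rb"))
    for i,(a,b,d,e) in enumerate(boxes):
        im=c["pixels"][b:e,a:d,::-1];s=min(800/im.shape[1],600/im.shape[0])
        cv2.imwrite(f"pics/b_{n}{i}.png",cv2.resize(im,None,fx=s,fy=s,interpolation=cv2.INTER_CUBIC))
    W=cloud(c)
    pts={"top":[(382,303),(378,232),(378,240),(360,240),(281,222),(163,284),(203,290),(183,265),(174,309),(182,287),(300,440)],"side":[(369,222),(369,212),(307,197),(291,262),(337,345),(395,350),(350,360)]}[n]
    for p in pts: print(n,p,W[p[1],p[0]].round(1))
t,s=[pickle.load(open(f"a_{n}.pkl","rb")) for n in("top","side")]
print("mouth",tri([t,s],[(379,233),(306.4,199.2)]),"dietop",tri([t,s],[(280.5,225.1),(294.2,256)]),"capgrip",tri([t,s],[(381.9,302.4),(371.7,212.7)]),
"rack",tri([t,s],[(183.5,283.5),(360.5,387.5)]),"easel",tri([t,s],[(280.6,221.4),(283.4,298.5)]))
E
```

```text
top (382, 303) [ 442.7 -190.8   75.6]
top (378, 232) [ 600.  -180.5  103.6]
top (378, 240) [ 582.  -180.3  103.6]
top (360, 240) [ 582.2 -140.3  101.4]
top (281, 222) [621.1  35.8 110.4]
top (163, 284) [487.1 320.1  10.2]
top (203, 290) [473.1 225.4   8.4]
top (183, 265) [525.3 251.5 106.4]
top (174, 309) [428.9 267.9 107.9]
top (182, 287) [480.1 274.9  10.4]
top (300, 440) [128.7  -6.    1.9]
side (369, 222) [ 441.7 -187.2   40.9]
side (369, 212) [ 444.5 -183.2   75.4]
side (307, 197) [ 602.  -212.4   99.1]
side (291, 262) [628.7  28.2  91.6]
side (337, 345) [533.4 261.6 106.5]
side (395, 350) [432.7 269.9 105.9]
side (350, 360) [506.6 241.4  37.2]
mouth [ 598.96478707 -181.85398183  112.48979918] dietop [616.43212845  36.4821146  115.33496823] capgrip [ 440.99082284 -190.91107816   68.4264047 ] rack [487.78993108 274.45135763  -1.51769462] easel [643.46152721  43.89824999  -6.59177846]
```

View pics/b_top1.png

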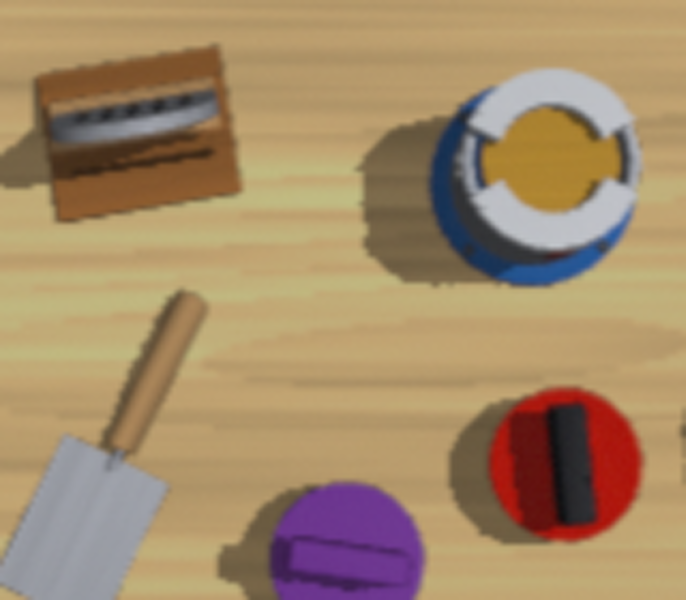

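View pics/b_top0.png

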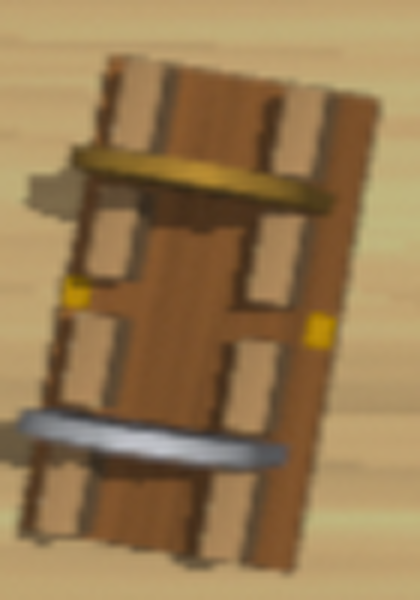

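View pics/b_side0.png

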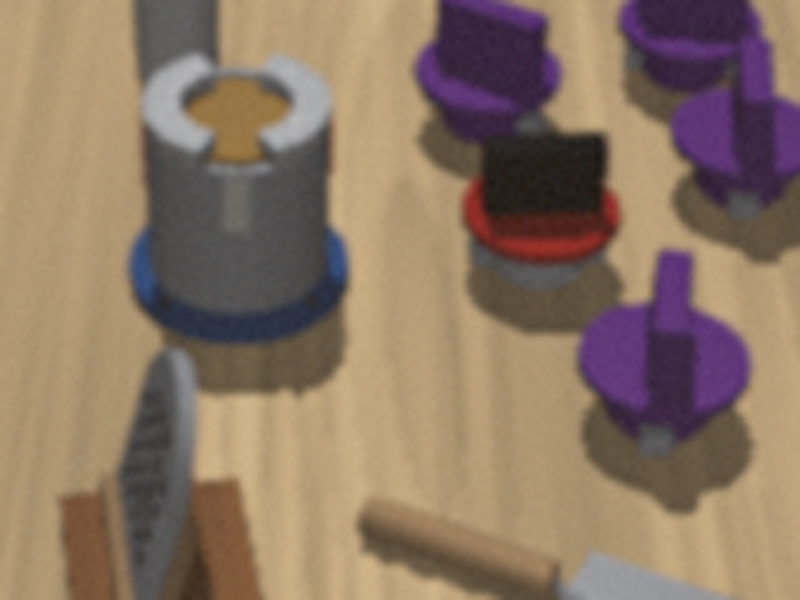

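```bash
python3 - <<'E'
from h import *
for n in("top","side"):
    c=pickle.load(open(f"a_{n}.pkl","rb"));W=cloud(c).reshape(-1,3);C=c["pixels"].reshape(-1,3).astype(int)
    def sel(x0,x1,y0,y1,z0,z1): 
        m=(W[:,0]>x0)&(W[:,0]<x1)&(W[:,1]>y0)&(W[:,1]<y1)&(W[:,2]>z0)&(W[:,2]<z1);return m
    def pca(m,nm):
        p=W[m];mu=p.mean(0);u,s,vt=np.linalg.svd(p-mu,full_matrices=False)
        print(n,nm,m.sum(),"mean",mu.round(1),"min",p.min(0).round(1),"max",p.max(0).round(1),"\n",vt.round(3).tolist(),(s/np.sqrt(len(p))).round(1))
    # die on easel top >60
    m=sel(560,700,-30,110,70,130);
    if m.sum()>5:pca(m,"die>70")
    m=sel(380,500,-240,-140,70,95);  
    if m.sum()>5:pca(m,"capbar")
    red=(C[:,0]>120)&(C[:,1]<60)&(C[:,2]<60)
    m=sel(380,500,-240,-130,20,60)&red
    if m.sum()>5:pca(m,"capred")
    m=sel(540,660,-240,-120,104,125)
    if m.sum()>5:pca(m,"rim")
    m=sel(490,560,180,340,60,125)
    if m.sum()>5:pca(m,"brass")
    m=sel(390,470,180,340,60,125)
    if m.sum()>5:pca(m,"alu")
    m=sel(380,600,200,345,32,45)
    if m.sum()>5:pca(m,"rails")
    yel=(C[:,0]>180)&(C[:,1]>130)&(C[:,2]<70)&sel(380,600,200,345,-5,30)
    if yel.sum()>5:
        pca(yel,"yel");p=W[yel];p=p[np.argsort(p[:,1])];k=p[:,1]>275
        print(p[k].mean(0),p[~k].mean(0))
E
```

```text
top die>70 226 mean [620.3  36.2 101.4] min [609.4  -5.9  70.5] max [636.4  81.8 121.4] 
 [[0.159, -0.987, 0.015], [0.275, 0.03, -0.961], [-0.948, -0.157, -0.276]] [24.8 16.1  3.4]
top capbar 236 mean [ 443.1 -194.7   78.5] min [ 411.5 -206.5   70.5] max [ 474.  -184.2   84.7] 
 [[-0.995, -0.097, -0.008], [-0.096, 0.994, -0.06], [0.014, -0.059, -0.998]] [18.2  5.3  2.8]
top capred 444 mean [ 444.4 -199.4   37.6] min [ 403.8 -233.2   28.6] max [ 482.3 -153.5   46.1] 
 [[-0.024, 1.0, -0.002], [1.0, 0.024, -0.002], [-0.001, -0.002, -1.0]] [25.5 21.7  2.7]
top rim 706 mean [ 600.7 -181.8  109.5] min [ 554.2 -225.   104. ] max [ 646.9 -140.2  115.5] 
 [[-1.0, -0.011, 0.003], [-0.011, 1.0, 0.006], [-0.003, 0.006, -1.0]] [30.9 23.   2.5]
top brass 172 mean [529.5 258.4  94.8] min [520.9 220.5  60.7] max [540.6 305.1 111.8] 
 [[-0.15, -0.972, -0.183], [0.031, -0.189, 0.981], [-0.988, 0.142, 0.058]] [25.  12.4  2.5]
top alu 180 mean [432.  274.4  95.1] min [422.  235.7  60.9] max [442.1 323.6 111.4] 
 [[0.158, 0.977, 0.142], [0.082, 0.13, -0.988], [-0.984, 0.168, -0.06]] [24.9 12.6  2.5]
top 
[... 1264 characters left out ...]
 [[-0.165, -0.924, 0.344], [0.135, 0.325, 0.936], [0.977, -0.201, -0.071]] [23.8 13.5  2.4]
side alu 291 mean [437.3 296.6  91.8] min [426.5 238.7  60.1] max [444.8 326.1 110.7] 
 [[-0.13, -0.915, 0.382], [-0.027, 0.388, 0.921], [0.991, -0.11, 0.075]] [23.3 12.6  2.4]
side rails 1487 mean [483.  278.4  37.6] min [386. 219.  32.] max [580.4 327.3  44.9] 
 [[-0.986, 0.164, -0.0], [-0.164, -0.986, 0.003], [-0.0, -0.003, -1.0]] [56.3 32.2  2.1]
side yel 22 mean [482.9 276.8   9.3] min [471.4 221.5   7.7] max [492.3 324.4  10.8] 
 [[0.139, 0.99, -0.003], [0.99, -0.139, -0.0], [-0.001, -0.003, -1.0]] [48.9  2.2  0.9]
[489.0656985  320.95667924   9.17028959] [475.45856995 223.74552994   9.51453163]
```

The crops confirm the choice: the red cap's bar runs almost along world x. The barrel's gaps lie roughly along world ±y, and the steel die leans toward the robot. I'll move above the die.

>>> jog_arm:
  xyz:
    - [2.05, -3.16, -0.1]
    - [2.05, -3.16, -0.1]
    - [2.05, -3.16, -0.1]
    - [2.05, -3.16, -0.1]
    - [2.05, -3.16, -0.1]
    - [2.05, -3.16, -0.1]
    - [2.05, -3.16, -0.1]
    - [2.05, -3.16, -0.1]
    - [2.05, -3.16, -0.1]
    - [2.05, -3.16, -0.1]
    - [2.05, -3.16, -0.1]
    - [2.05, -3.16, -0.1]
  rotation:
    - [0, 0, -4.5]
    - [0, 0, -4.5]
    - [0, 0, -4.5]
    - [0, 0, -4.5]
    - [0, 0, -4.5]
    - [0, 0, -4.5]
    - [0, 0, -4.5]
    - [0, 0, -4.5]
    - [0, 0, -4.5]
    - [0, 0, -4.5]
    - [0, 0, -4.5]
    - [0, 0, -4.6]
  jaw: [0.4, 0.4, 0.4, 0.4, 0.4, 0.4, 0.4, 0.4, 0.4, 0.4, 0.4, 0.4]
  squeeze: 80

```text
clock: 2.5
tool_pos: [512.0, 157.3, 219.4]
ee_rot: [0.0, 0.647, 0.763, 0.0]
ft_force: [0.7, 0.4, 1.2]
grip_width: 0.6
```

>>> jog_arm:
  xyz:
    - [2.05, -3.16, -0.1]
    - [2.05, -3.16, -0.1]
    - [2.05, -3.16, -0.1]
    - [2.05, -3.16, -0.1]
    - [0, 0, 0]
    - [0, 0, 0]
  rotation:
    - [0.63, -3.67, 0]
    - [0.63, -3.67, 0]
    - [0.63, -3.67, 0]
    - [0.63, -3.67, 0]
    - [0, 0, 0]
    - [0, 0, 0]
  jaw: [0.4, 0.4, 0.4, 0.4, 0.4, 0.4]

```text
clock: 3.0
tool_pos: [593.0, 30.6, 215.1]
ee_rot: [0.083, 0.641, 0.757, 0.099]
ft_force: [-0.3, 0.8, -0.4]
grip_width: 0.598
```

```bash
python3 - <<'E'
from cell import robot
from h import *
s=robot.get_state();print({k:(np.round(s[k],4).tolist()) for k in("clock","tool_pos","ee_rot","ft_force","grip_width")})
c=robot.capture("wrist");cv2.imwrite("pics/c_wrist.png",c["pixels"][:,:,::-1]);pickle.dump(c,open("c_wrist.pkl","wb"))
for t in ["die","die_top"]: print(t,[(r["location"],round(r["confidence"],2)) for r in robot.landmark_of(t,c)])
E
```

```text
{'clock': 3.0, 'tool_pos': [593.0368, 30.5769, 215.1208], 'ee_rot': [0.0833, 0.6411, 0.7565, 0.0988], 'ft_force': [-0.2843, 0.7797, -0.3941], 'grip_width': 0.5979}
die [([306.9, 210.4], 0.76)]
die_top [([302.4, 240.7], 0.95)]
```

View pics/c_wrist.png

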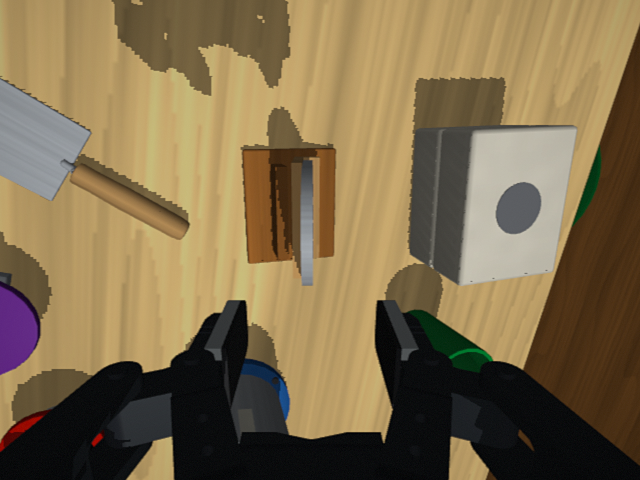

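```bash
cat > d.py <<'E'
from h import *
from scipy.spatial.transform import Rotation as Ro
w=pickle.load(open("c_wrist.pkl","rb"));t=pickle.load(open("a_top.pkl","rb"));s=pickle.load(open("a_side.pkl","rb"))
print("cam centre",-w["camera_from_world"][:3,:3].T@w["camera_from_world"][:3,3])
print("dietop wrist+side",tri([w,s],[(302.4,240.7),(294.2,256)]),"w+t",tri([w,t],[(302.4,240.7),(280.5,225.1)]),"3",tri([w,t,s],[(302.4,240.7),(280.5,225.1),(294.2,256)]))
for n,c in(("w",w),("t",t),("s",s)):
    W=cloud(c).reshape(-1,3)
    m=(W[:,0]>590)&(W[:,0]<660)&(W[:,1]>-30)&(W[:,1]<110)&(W[:,2]>76)&(W[:,2]<135);p=W[m]
    R=Ro.from_euler('zy',[.17,-.26]).as_matrix()
    o=np.array([618,37.,118.6]);q=(p-o)@R
    print(n,len(p),"normal pct",np.percentile(q[:,0],[1,5,25,50,75,95,99]).round(1),"y",np.percentile(q[:,1],[0,1,50,99,100]).round(1),"z",np.percentile(q[:,2],[1,50,99]).round(1))
    mu=p.mean(0);print(np.linalg.svd(p-mu,full_matrices=False)[2][2].round(3),mu)
E
python3 d.py
```

```text
cam centre [544.68608084  98.44311266 353.77127772]
dietop wrist+side [618.56607242  32.97803452 111.75195551] w+t [612.70845844  36.27364305 119.62867761] 3 [615.91679119  35.98153745 114.88994713]
w 1457 normal pct [-6.9 -6.5 -4.7 -2.7 -0.6  1.   1.4] y [-41.8 -38.3   9.5  44.   44.6] z [-36.2  -3.1   2.3]
[0.954 0.159 0.256] [615.80230077  44.30415057 111.1673878 ]
t 199 normal pct [-7.2 -6.8 -4.3 -1.5  0.5  1.1  1.3] y [-43.2 -42.5  -1.3  43.2  45.3] z [-41.   -9.9   3.4]
[-0.929 -0.152 -0.338] [619.6144012   35.68278967 105.33325131]
s 288 normal pct [-5.7 -4.9 -1.2  1.4  2.   2.5  2.8] y [-42.7 -40.5  12.8  45.   46.4] z [-43.4 -19.4   2.2]
[-0.927 -0.198 -0.319] [621.50938292  47.34781563  99.3124979 ]
```

```bash
python3 - <<'E'
from scipy.spatial.transform import Rotation as Ro
import numpy as np
R=Ro.from_quat([0.6411, 0.7565, 0.0988,0.0833]).as_matrix()
D=Ro.from_euler('ZY',[.167,-.26]).as_matrix()
print(R.T.round(3)); print(D.T.round(3))
G=np.column_stack([np.cross(D[:,0],-D[:,2]),D[:,0],-D[:,2]])
print("corr deg",np.degrees(Ro.from_matrix(G@R.T).as_rotvec()))
P=np.array([593.0,30.6,215.1]); 
# along axis decomposition
d=np.array([625.1,39.2,80.3])-P; print(d, d@D)
E
```

```text
[[-0.164  0.986  0.001]
 [ 0.954  0.158  0.256]
 [ 0.253  0.043 -0.967]]
[[ 0.953  0.161  0.257]
 [-0.166  0.986  0.   ]
 [-0.254 -0.043  0.966]]
corr deg [-0.02891542 -0.05228503  0.12311473]
[  32.1    8.6 -134.8] [  -2.68342273    3.14453846 -138.77435325]
```

>>> jog_arm:
  xyz:
    - [0.2, 0.38, -1.6]
    - [0.43, 0.07, -1.7]
    - [0.43, 0.07, -1.7]
    - [0.43, 0.07, -1.7]
    - [0.43, 0.07, -1.7]
    - [0.43, 0.07, -1.7]
    - [0.43, 0.07, -1.7]
    - [0.43, 0.06, -1.68]
    - [0, 0, 0]
    - [0, 0, 0]
  rotation:
    - [0, 0, 0]
    - [0, 0, 0]
    - [0, 0, 0]
    - [0, 0, 0]
    - [0, 0, 0]
    - [0, 0, 0]
    - [0, 0, 0]
    - [0, 0, 0]
    - [0, 0, 0]
    - [0, 0, 0]
  jaw: [0.4, 0.4, 0.4, 0.4, 0.4, 0.4, 0.4, 0.4, 0.4, 0.4]

```text
clock: 3.98
tool_pos: [624.5, 42.8, 79.7]
ee_rot: [0.082, 0.639, 0.759, 0.099]
ft_force: [0.2, -0.1, -0.1]
grip_width: 0.604
```

```bash
python3 - <<'E'
from cell import robot
from h import *
s=robot.get_state();print({k:(np.round(s[k],4).tolist()) for k in("clock","tool_pos","ee_rot","ft_force","grip_width")})
c=robot.capture("wrist");cv2.imwrite("pics/d_wrist.png",c["pixels"][:,:,::-1])
E
```

```text
{'clock': 3.9833, 'tool_pos': [624.4836, 42.7691, 79.7101], 'ee_rot': [0.0823, 0.6389, 0.7585, 0.0985], 'ft_force': [0.2251, -0.0759, -0.0661], 'grip_width': 0.6036}
```

View pics/d_wrist.png

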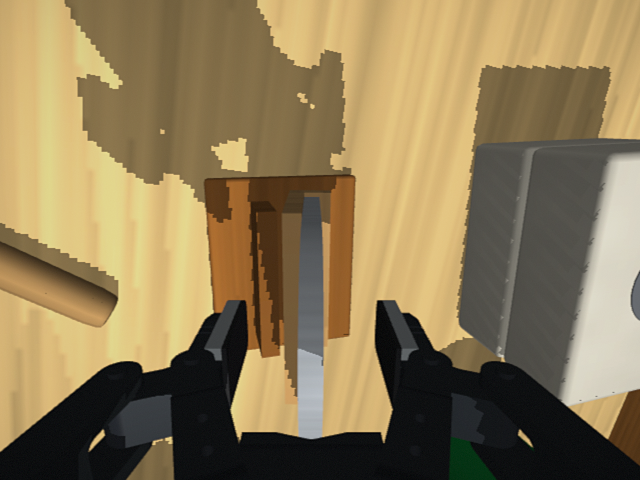

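The die stands centred between the pads, at column 311 with the pads at 246 and 376. I'll nudge it along the die's width and close.

>>> jog_arm:
  xyz:
    - [0.05, -0.35, 0]
    - [0, 0, 0]
    - [0, 0, 0]
    - [0, 0, 0]
    - [0, 0, 0]
    - [0, 0, 0]
    - [0, 0, 0]
    - [0, 0, 0]
  rotation:
    - [0, 0, 0]
    - [0, 0, 0]
    - [0, 0, 0]
    - [0, 0, 0]
    - [0, 0, 0]
    - [0, 0, 0]
    - [0, 0, 0]
    - [0, 0, 0]
  jaw: [0.4, 1, 1, 1, 1, 1, 1, 1]
  squeeze: 80

```text
clock: 4.7
tool_pos: [625.4, 37.5, 81.1]
ee_rot: [0.083, 0.64, 0.758, 0.099]
ft_force: [-2.8, -1.3, 6.3]
grip_width: 0.084
```

>>> jog_arm:
  xyz:
    - [-0.3, -0.05, 1.2]
    - [-0.63, -0.11, 2.42]
    - [-0.63, -0.11, 2.42]
    - [-0.63, -0.11, 2.42]
    - [-1.2, 2.6, 0.8]
    - [-1.5, 3.1, 0.6]
    - [-1.5, 3.1, 0.6]
    - [-1.5, 3.1, 0.6]
    - [-1.5, 3.1, 0.6]
    - [-1.5, 3.1, 0.6]
    - [-1.5, 3.1, 0.5]
    - [-1.5, 3.0, 0]
  rotation:
    - [0, 0, 0]
    - [0, 0, 0]
    - [0, 0, 0]
    - [0, 0, 0]
    - [-0.63, 3.67, 0]
    - [-0.63, 3.67, 0]
    - [-0.63, 3.67, 0]
    - [-0.63, 3.67, 0]
    - [0, 0, -4.8]
    - [0, 0, -4.8]
    - [0, 0, -4.8]
    - [0, 0, -4.7]
  jaw: [1, 1, 1, 1, 1, 1, 1, 1, 1, 1, 1, 1]

```text
clock: 5.7
tool_pos: [486.2, 277.4, 209.8]
ee_rot: [0.0, 0.764, 0.645, 0.001]
ft_force: [0.4, 0.3, -1.6]
grip_width: 0.084
```

>>> jog_arm:
  xyz:
    - [0, 0, 0]
    - [0, 0, 0]
    - [0, 0, 0]
  rotation:
    - [0, 0, 0]
    - [0, 0, 0]
    - [0, 0, 0]
  jaw: [1, 1, 1]

```text
clock: 5.95
tool_pos: [486.7, 275.5, 208.4]
ee_rot: [0.0, 0.762, 0.647, -0.0]
ft_force: [-0.5, 1.0, -1.5]
grip_width: 0.083
```

```bash
python3 - <<'E'
from cell import robot
from h import *
from scipy.spatial.transform import Rotation as Ro
s=robot.get_state();print({k:(np.round(s[k],4).tolist()) for k in("clock","tool_pos","ee_rot","ft_force","grip_width")})
print(Ro.from_quat(np.roll(s["ee_rot"],-1)).as_matrix().T.round(3))
for n in("wrist","side","top"):
    c=robot.capture(n);cv2.imwrite(f"pics/e_{n}.png",c["pixels"][:,:,::-1]);pickle.dump(c,open(f"e_{n}.pkl","wb"))
    for t in ["free_slot","rack","die"]: print(n,t,[(r["location"],round(r["confidence"],2)) for r in robot.landmark_of(t,c)])
E
```

```text
{'clock': 5.95, 'tool_pos': [486.6524, 275.486, 208.4237], 'ee_rot': [0.0003, 0.7622, 0.6473, -0.0001], 'ft_force': [-0.4873, 1.0455, -1.4981], 'grip_width': 0.0831}
[[ 0.162  0.987 -0.001]
 [ 0.987 -0.162  0.   ]
 [ 0.    -0.001 -1.   ]]
wrist free_slot [([624.3, 473.7], 0.5), ([362.2, 212.1], 0.23)]
wrist rack [([305.0, 213.3], 0.6)]
wrist die [([252.9, 214.4], 0.92), ([364.2, 211.0], 0.69), ([311.3, 264.9], 0.55)]
side free_slot []
side rack [([360.7, 386.1], 0.88)]
side die [([364.3, 335.6], 0.87), ([388.6, 386.7], 0.66), ([370.7, 297.7], 0.58)]
top free_slot []
top rack [([182.3, 285.8], 0.69), ([336.1, 160.8], 0.16)]
top die [([177.6, 304.7], 0.76), ([186.1, 266.8], 0.66), ([167.1, 281.6], 0.59)]
```

View pics/e_wrist.png

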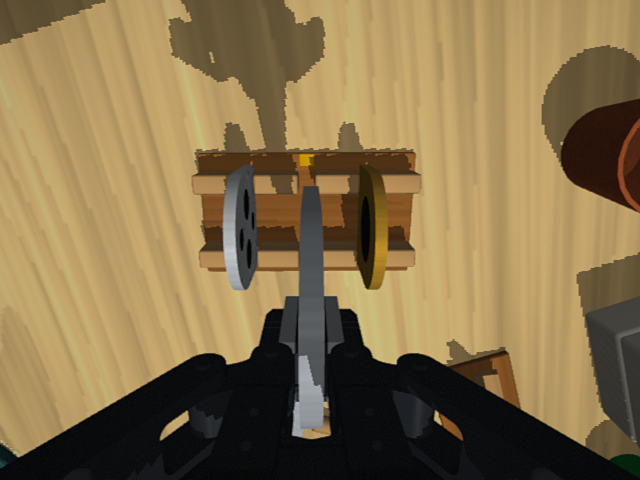

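View pics/e_side.png

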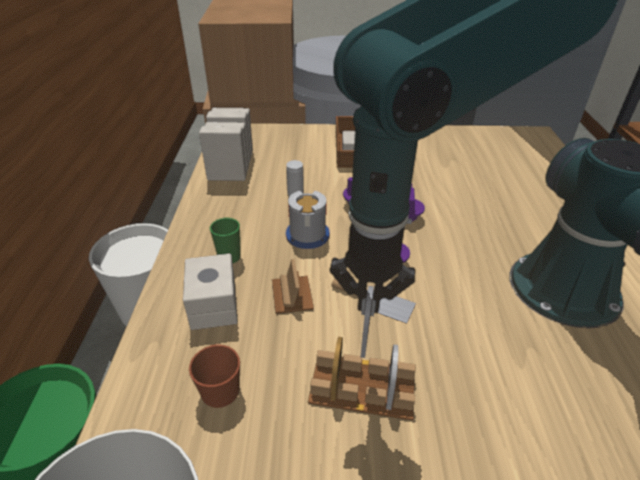

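```bash
cat > r.py <<'E'
from h import *
import sys
c=pickle.load(open("e_wrist.pkl","rb"));Wc=cloud(c);W=Wc.reshape(-1,3)
m=(W[:,2]>33)&(W[:,2]<43)&(W[:,0]>380)&(W[:,0]<590)&(W[:,1]>205)&(W[:,1]<345)
p=W[m]
# rail yaw from minAreaRect and pca
r=cv2.minAreaRect(p[:,:2].astype(np.float32));print("rect",r)
def pl(n,m):
    p=W[m];mu=p.mean(0);_,s,v=np.linalg.svd(p-mu,full_matrices=False);print(n,len(p),mu.round(1),v.round(3).tolist())
yaw=-0.165
ax=np.array([np.cos(yaw),np.sin(yaw),0]);ay=np.array([-np.sin(yaw),np.cos(yaw),0]);o=np.array([482,274,0.])
Q=np.stack([(W-o)@ax,(W-o)@ay,W[:,2]],1)
def st(n,m):
    q=Q[m];print(n,m.sum(),"x",np.percentile(q[:,0],[1,5,50,95,99]).round(1),"y",np.percentile(q[:,1],[1,50,99]).round(1),"z",np.percentile(q[:,2],[1,50,99]).round(1))
    A=np.column_stack([np.ones(len(q)),q[:,1],q[:,2]]);print("  x~",np.linalg.lstsq(A,q[:,0],rcond=None)[0].round(3))
g=lambda x0,x1,y0,y1,z0,z1:(Q[:,0]>x0)&(Q[:,0]<x1)&(Q[:,1]>y0)&(Q[:,1]<y1)&(Q[:,2]>z0)&(Q[:,2]<z1)
st("brass",g(35,65,-60,60,60,120));st("alu",g(-65,-35,-60,60,60,120));st("held",g(-20,25,-60,60,122,215))
st("railall",g(-110,110,-60,60,33,43))
# slot gap edges near x=0 on rails
for y0,y1 in((22,42),(-42,-22)):
    q=Q[g(-25,25,y0,y1,32,44)];x=np.sort(q[:,0]);d=np.diff(x);i=d.argmax();print("gap",y0,x[i],x[i+1],len(x))
u=c["pixels"].reshape(-1,3).astype(int)
y=(u[:,0]>160)&(u[:,1]>120)&(u[:,2]<60)&g(-30,30,30,70,-5,20);print("yel",Q[y].mean(0),y.sum())
E
python3 r.py
```

```text
rect ((482.48956298828125, 272.51702880859375), (89.88939666748047, 186.01080322265625), 81.08104705810547)
brass 2406 x [46.3 46.4 47.7 53.9 54.5] y [-42.    6.4  43.3] z [ 61.   96.4 109.4]
  x~ [4.0774e+01 1.6000e-02 8.7000e-02]
alu 2582 x [-53.2 -52.6 -45.9 -45.  -44.9] y [-41.6   5.2  42.4] z [ 61.1  95.3 109.3]
  x~ [-3.9439e+01 -2.9000e-02 -8.6000e-02]
held 711 x [-4.8 -1.2  4.2  9.  13.6] y [12.2 46.  46.3] z [149.5 200.6 214.9]
  x~ [3.259e+00 1.100e-02 3.000e-03]
railall 6017 x [-90.3 -85.2  -7.8  86.8  91.7] y [-41.1  24.3  39. ] z [33.5 38.6 41.3]
  x~ [-9.1798e+01  1.1000e-02  2.4170e+00]
gap 22 -6.491527361126449 8.096632693454312 857
gap -42 -6.063059616893751 15.232037826918662 661
yel [-0.38297076 47.8141812   9.76100094] 126
```

```bash
cat >> r.py <<'E'
print('---')
for z0,z1 in((140,160),(160,175),(175,190)): st("held%d"%z0,g(-10,20,-60,60,z0,z1))
q=Q[g(-10,20,-60,60,135,190)];print(q[:,2].min())
for nm,a in(("brass",g(45.5,48,-30,30,65,105)),("alu",g(-47,-44,-30,30,65,105))): st(nm,a)
E
python3 r.py|sed -n '/---/,$p'
python3 - <<'E'
import cv2
im=cv2.imread('pics/e_wrist.png')[140:300,180:430];cv2.imwrite('pics/e_crop.png',cv2.resize(im,None,fx=3.2,fy=3.2))
E
```

```text
---
held140 60 x [0.6 0.7 4.2 7.7 8. ] y [45.9 46.1 46.3] z [148.5 154.6 159.8]
  x~ [ 1.57723e+02 -3.32900e+00 -1.00000e-03]
held160 88 x [0.3 0.6 4.2 7.8 8. ] y [45.8 46.1 46.3] z [160.7 167.8 174.8]
  x~ [-1.28138e+02  2.86600e+00  2.00000e-03]
held175 110 x [0.4 0.7 4.2 7.8 8.2] y [45.9 46.  46.3] z [175.5 183.1 189.8]
  x~ [-1.38625e+02  3.16000e+00 -1.50000e-02]
148.4539899044255
brass 750 x [46.2 46.4 46.6 47.2 47.8] y [-29.3   2.4  29.4] z [ 65.4  87.5 104.5]
  x~ [ 4.5742e+01 -5.0000e-03  1.1000e-02]
alu 899 x [-46.8 -46.2 -45.3 -45.  -44.9] y [-29.5   1.7  29.3] z [ 65.9  88.2 104.6]
  x~ [-4.4519e+01 -7.0000e-03 -1.0000e-02]
```

View pics/e_crop.png

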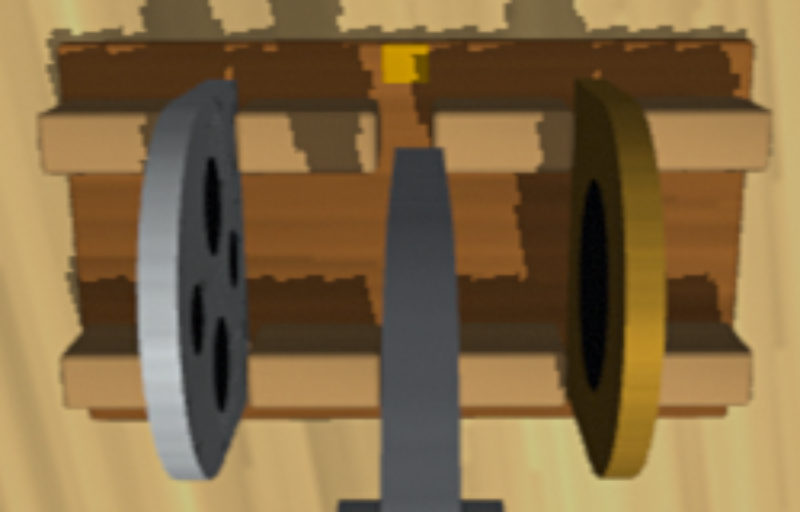

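>>> jog_arm:
  xyz:
    - [-0.18, -0.01, -0.8]
    - [-0.18, -0.01, -1.8]
    - [0, 0, -1.8]
    - [0, 0, -1.8]
    - [0, 0, -1.8]
    - [0, 0, -1.0]
    - [0, 0, 0]
    - [0, 0, 0]
    - [0, 0, 0]
    - [0, 0, 0]
  rotation:
    - [0, 0, 0]
    - [0, 0, 0]
    - [0, 0, 0]
    - [0, 0, 0]
    - [0, 0, 0]
    - [0, 0, 0]
    - [0, 0, 0]
    - [0, 0, 0]
    - [0, 0, 0]
    - [0, 0, 0]
  jaw: [1, 1, 1, 1, 1, 1, 1, 1, 1, 1]

```text
clock: 7.38
tool_pos: [484.2, 276.1, 119.2]
ee_rot: [0.0, 0.763, 0.647, 0.001]
ft_force: [0.6, 0.5, -1.7]
grip_width: 0.08
```

```bash
python3 - <<'E'
from cell import robot
from h import *
s=robot.get_state();print({k:(np.round(s[k],4).tolist()) for k in("clock","tool_pos","ee_rot","ft_force","grip_width")})
ax=np.array([.9864,-.1643]);print("rack x",(s["tool_pos"][:2]-[482,274])@ax)
c=robot.capture("wrist");cv2.imwrite("pics/f_wrist.png",c["pixels"][:,:,::-1]);pickle.dump(c,open("e_wrist.pkl","wb"))
E
python3 r.py | grep -E "gap|yel|brass|alu|x "|tail -20
```

```text
{'clock': 7.3833, 'tool_pos': [484.18, 276.1141, 119.1614], 'ee_rot': [0.0003, 0.7628, 0.6466, 0.001], 'ft_force': [0.6099, 0.5292, -1.7209], 'grip_width': 0.0795}
rack x 1.8030449789651481
brass 6030 x [46.2 46.3 46.9 53.8 54.5] y [-40.8   8.4  43.3] z [ 60.9  93.9 109.2]
alu 6152 x [-53.2 -52.5 -45.6 -45.  -44.8] y [-41.4   7.7  42.5] z [ 61.1  93.4 109.1]
held 29237 x [-17.7 -14.8   2.1  18.8  23.7] y [-16.5  16.9  42.8] z [127.3 187.8 212.2]
railall 9673 x [-90.3 -85.8  -7.1  87.2  91.7] y [-40.5  26.5  41.8] z [33.4 38.5 42.1]
gap 22 -6.477912992371128 7.684222349508554 1688
gap -42 -6.47652267818402 10.621128109011567 593
yel [ 0.86483732 47.79662878  9.71250872] 167
held140 6463 x [-8.5 -5.3  2.1 12.8 17.8] y [-25.1  12.7  37.1] z [140.4 155.  159.6]
held160 2790 x [-9.7 -8.8  7.9 18.1 19.2] y [-7.2 13.7 15.8] z [160.3 167.7 174.8]
held175 2065 x [-9.8 -8.9  8.8 18.8 19.7] y [ 6.  17.9 19.6] z [175.1 185.9 189.9]
brass 2352 x [46.2 46.3 46.6 47.1 47.8] y [-29.    2.9  29.4] z [ 65.8  88.  104.7]
alu 2506 x [-46.8 -45.9 -45.3 -45.  -44.8] y [-29.1   2.5  29.2] z [ 65.7  88.2 104.7]
```

View pics/f_wrist.png

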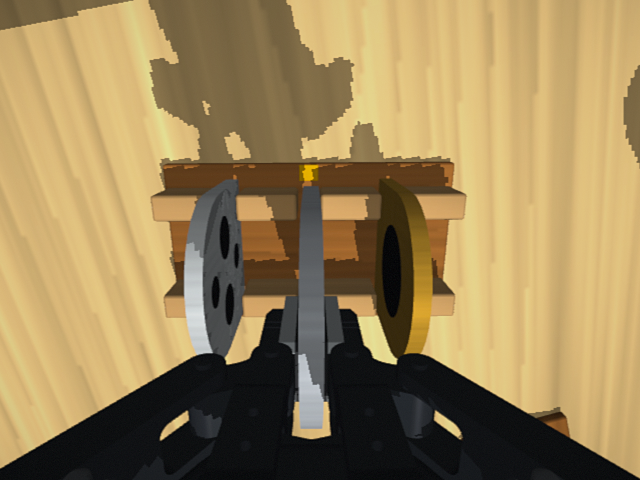

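```bash
cat >> r.py <<'E'
print("===");
for a in((60,72),(72,84),(84,96)): st("low%d"%a[0],g(-15,15,38,55,*a))
E
python3 r.py | sed -n '/===/,$p'
```

```text
===
low60 57 x [-1.8 -1.7  1.8  5.3  5.6] y [46.1 46.4 46.6] z [60.  66.2 71.8]
  x~ [-45.569   0.858   0.116]
low72 74 x [-2.1 -2.   1.8  5.3  5.7] y [46.1 46.3 46.6] z [72.5 78.4 83.9]
  x~ [-2.33224e+02  4.97300e+00  5.70000e-02]
low84 80 x [-1.8 -1.5  1.8  5.4  5.8] y [46.1 46.3 46.6] z [84.  89.9 95.4]
  x~ [ 1.67114e+02 -3.59700e+00  1.70000e-02]
```

>>> jog_arm:
  xyz:
    - [-0.13, -0.06, 0]
    - [0, 0, -0.5]
    - [0, 0, -0.8]
    - [0, 0, -0.8]
    - [0, 0, -0.8]
    - [0, 0, -0.8]
    - [0, 0, -0.6]
    - [0, 0, -0.3]
    - [0, 0, 0]
    - [0, 0, 0]
  rotation:
    - [0, 0, 0]
    - [0, 0, 0]
    - [0, 0, 0]
    - [0, 0, 0]
    - [0, 0, 0]
    - [0, 0, 0]
    - [0, 0, 0]
    - [0, 0, 0]
    - [0, 0, 0]
    - [0, 0, 0]
  jaw: [1, 1, 1, 1, 1, 1, 1, 1, 1, 1]

```text
clock: 8.27
tool_pos: [482.0, 275.1, 71.8]
ee_rot: [-0.0, 0.763, 0.647, -0.0]
ft_force: [-0.4, 0.3, -0.5]
grip_width: 0.087
```

```bash
python3 - <<'E'
from cell import robot
from h import *
s=robot.get_state();print({k:(np.round(s[k],4).tolist()) for k in("clock","tool_pos","ee_rot","ft_force","grip_width")})
ax=np.array([.9864,-.1643]);print("rack x",(s["tool_pos"][:2]-[482,274])@ax)
c=robot.capture("wrist");cv2.imwrite("pics/g_wrist.png",c["pixels"][:,:,::-1]);pickle.dump(c,open("e_wrist.pkl","wb"))
E
```

```text
{'clock': 8.2667, 'tool_pos': [481.9634, 275.0816, 71.8232], 'ee_rot': [-0.0001, 0.7628, 0.6466, -0.0002], 'ft_force': [-0.4426, 0.3437, -0.5108], 'grip_width': 0.0867}
rack x -0.21380636524894894
```

View pics/g_wrist.png

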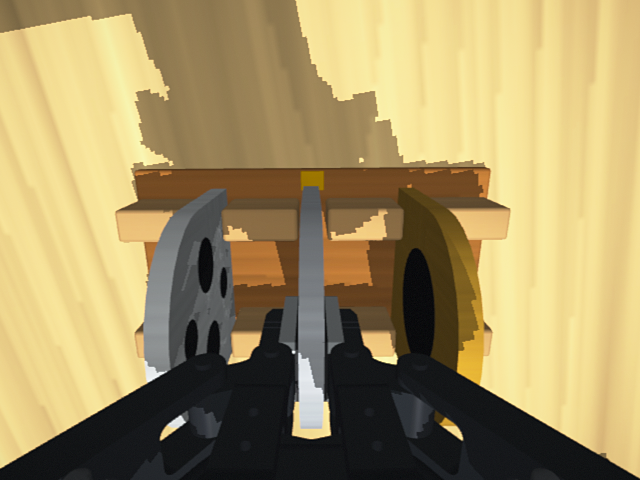

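The die is between the rails, in line with the yellow stripe at (312,180). I'll lower it to contact.

>>> jog_arm:
  xyz:
    - [0, 0, -0.15]
    - [0, 0, -0.15]
    - [0, 0, -0.1]
    - [0, 0, 0]
    - [0, 0, 0]
  rotation:
    - [0, 0, 0]
    - [0, 0, 0]
    - [0, 0, 0]
    - [0, 0, 0]
    - [0, 0, 0]
  jaw: [1, 1, 1, 1, 1]

```text
clock: 8.73
tool_pos: [482.4, 275.2, 69.0]
ee_rot: [0.0, 0.763, 0.647, 0.001]
ft_force: [-0.7, -1.7, 4.9]
grip_width: 0.085
```

>>> jog_arm:
  xyz:
    - [0, 0, 0]
    - [0, 0, 0]
    - [0, 0, 0]
    - [0, 0, 0]
    - [0, 0, 0.6]
    - [0, 0, 1.5]
    - [0, 0, 2.5]
    - [0, 0, 3]
    - [0, 0, 3]
    - [0, 0, 3]
    - [0, 0, 0]
    - [0, 0, 0]
  rotation:
    - [0, 0, 0]
    - [0, 0, 0]
    - [0, 0, 0]
    - [0, 0, 0]
    - [0, 0, 0]
    - [0, 0, 0]
    - [0, 0, 0]
    - [0, 0, 0]
    - [0, 0, 0]
    - [0, 0, 0]
    - [0, 0, 0]
    - [0, 0, 0]
  jaw: [0.65, 0.65, 0.65, 0.65, 0.65, 0.65, 0.65, 0.65, 0.65, 0.65, 0.65, 0.65]

```text
clock: 9.73
tool_pos: [483.4, 275.7, 206.5]
ee_rot: [0.001, 0.763, 0.647, 0.002]
ft_force: [-0.4, 0.4, 0.1]
grip_width: 0.352
```

```bash
python3 - <<'E'
from cell import robot
from h import *
s=robot.get_state();print({k:(np.round(s[k],4).tolist()) for k in("clock","tool_pos","ee_rot","ft_force","grip_width")})
c=robot.capture("wrist");cv2.imwrite("pics/h_wrist.png",c["pixels"][:,:,::-1]);pickle.dump(c,open("e_wrist.pkl","wb"))
c=robot.capture("side");cv2.imwrite("pics/h_side.png",cv2.resize(c["pixels"][250:430,260:460,::-1],None,fx=3,fy=3));pickle.dump(c,open("h_side.pkl","wb"))
E
cat >> r.py <<'E'
print("+++");st("steel",g(-20,20,-60,60,60,125));st("steelL",g(-20,20,-60,60,60,80));st("steelH",g(-20,20,-60,60,100,125))
E
python3 r.py|sed -n '/+++/,$p'
```

```text
{'clock': 9.7333, 'tool_pos': [483.4234, 275.7465, 206.5009], 'ee_rot': [0.0007, 0.7628, 0.6466, 0.0024], 'ft_force': [-0.4243, 0.3569, 0.1329], 'grip_width': 0.3517}Traceback (most recent call last):
  File "r.py", line 25, in <module>
    for z0,z1 in((140,160),(160,175),(175,190)): st("held%d"%z0,g(-10,20,-60,60,z0,z1))
                                                 ~~^^^^^^^^^^^^^^^^^^^^^^^^^^^^^^^^^^^^
  File "r.py", line 14, in st
    q=Q[m];print(n,m.sum(),"x",np.percentile(q[:,0],[1,5,50,95,99]).round(1),"y",np.percentile(q[:,1],[1,50,99]).round(1),"z",np.percentile(q[:,2],[1,50,99]).round(1))
                               ~~~~~~~~~~~~~^^^^^^^^^^^^^^^^^^^^^^^
    return _quantile_unchecked(
        a, q, axis, out, overwrite_input, method, keepdims, weights)
    return _ureduce(a,
                    func=_quantile_ureduce_func,
    ...<5 lines>...
                    overwrite_input=overwrite_input,
                    method=method)
    r = func(a, **kwargs)
    result = _quantile(arr,
                       quantiles=q,
    ...<2 lines>...
                       out=out,
                       weights=wgt)
    slices_having_nans = np.isnan(arr[-1, ...])
                                  ~~~^^^^^^^^^
IndexError: index -1 is out of bounds for axis 0 with size 0
```

View pics/h_wrist.png

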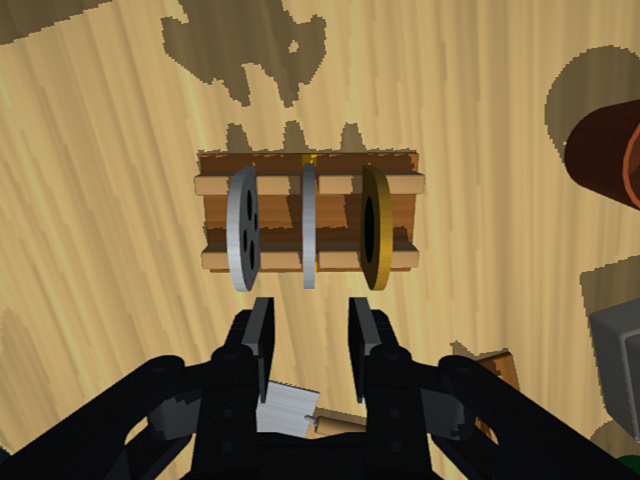

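View pics/h_side.png

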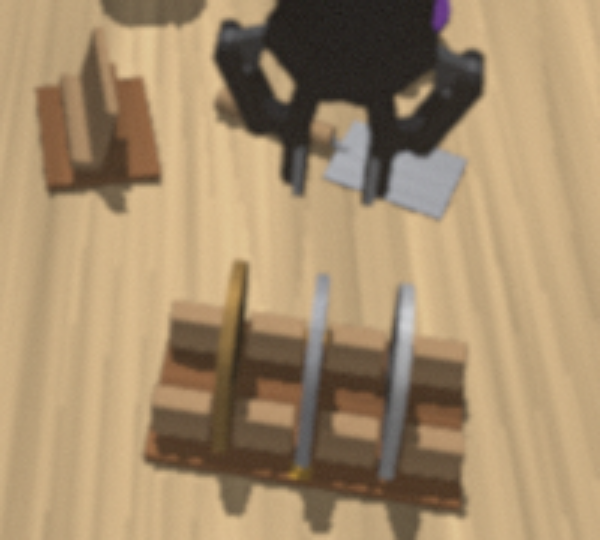

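The steel die stands upright in the middle slot at (309,230), between the aluminium and brass dies, and nothing else has moved. Next, the red cap.

>>> jog_arm:
  xyz:
    - [-0.33, -3.9, 0]
    - [-0.33, -3.9, 0]
    - [-0.33, -3.9, 0]
    - [-0.33, -3.9, 0]
    - [-0.33, -3.9, 0]
    - [-0.33, -3.9, 0]
    - [-0.33, -3.9, 0]
    - [-0.33, -3.9, 0]
    - [-0.33, -3.9, 0]
    - [-0.33, -3.9, 0]
    - [-0.33, -3.9, 0]
    - [-0.33, -3.9, 0]
  rotation:
    - [0, 0, -6.3]
    - [0, 0, -6.3]
    - [0, 0, -6.3]
    - [0, 0, -6.3]
    - [0, 0, -6.3]
    - [0, 0, -6.3]
    - [0, 0, -6.3]
    - [0, 0, -6.3]
    - [0, 0, -6.3]
    - [0, 0, -6.3]
    - [0, 0, -6.3]
    - [0, 0, -6.1]
  jaw: [0.4, 0.4, 0.4, 0.4, 0.4, 0.4, 0.4, 0.4, 0.4, 0.4, 0.4, 0.4]
  squeeze: 100

```text
clock: 10.83
tool_pos: [440.7, -194.1, 202.5]
ee_rot: [-0.001, 0.999, 0.042, -0.001]
ft_force: [0.2, 0.6, 0.0]
grip_width: 0.599
```

>>> jog_arm:
  xyz:
    - [0, 0, 0]
    - [0, 0, 0]
    - [0, 0, 0]
  rotation:
    - [0, 0, 0]
    - [0, 0, 0]
    - [0, 0, 0]
  jaw: [0.4, 0.4, 0.4]

```text
clock: 11.08
tool_pos: [441.2, -192.0, 202.7]
ee_rot: [-0.001, 0.999, 0.045, -0.001]
ft_force: [0.1, 0.5, -0.4]
grip_width: 0.601
```

```bash
python3 - <<'E'
from cell import robot
from h import *
s=robot.get_state();print({k:(np.round(s[k],4).tolist()) for k in("clock","tool_pos","ee_rot","ft_force","grip_width")})
c=robot.capture("wrist");cv2.imwrite("pics/i_wrist.png",c["pixels"][:,:,::-1]);pickle.dump(c,open("i_wrist.pkl","wb"))
for t in ["cap","cap_grip"]: print(t,[(r["location"],round(r["confidence"],2)) for r in robot.landmark_of(t,c)])
W=cloud(c).reshape(-1,3);C=c["pixels"].reshape(-1,3).astype(int)
b=lambda x0,x1,y0,y1,z0,z1:(W[:,0]>x0)&(W[:,0]<x1)&(W[:,1]>y0)&(W[:,1]<y1)&(W[:,2]>z0)&(W[:,2]<z1)
m=b(380,500,-240,-150,71,90)
for z in((71,90),(76,84)):
    m=b(380,500,-240,-150,*z);p=W[m];r=cv2.minAreaRect(p[:,:2].astype(np.float32));print(len(p),r,p[:,2].mean())
red=(C[:,0]>90)&(C[:,1]<60)&(C[:,2]<60)&b(380,500,-250,-130,33,44)
p=W[red];print("red",len(p),p.min(0),p.max(0),cv2.minEnclosingCircle(p[:,:2].astype(np.float32)))
E
```

```text
{'clock': 11.0833, 'tool_pos': [441.2229, -192.0345, 202.7245], 'ee_rot': [-0.0013, 0.999, 0.0451, -0.0013], 'ft_force': [0.0562, 0.5137, -0.4258], 'grip_width': 0.6009}
cap [([489.0, 321.3], 0.96), ([375.1, 326.2], 0.9), ([462.8, 192.3], 0.62), ([184.9, 249.7], 0.56), ([317.2, 210.3], 0.55)]
cap_grip [([157.5, 275.2], 0.96), ([523.2, 358.8], 0.95), ([492.2, 218.9], 0.87), ([316.2, 228.5], 0.65), ([385.8, 364.4], 0.6)]
2175 ((444.4636535644531, -195.7315216064453), (63.263919830322266, 17.859119415283203), 4.958348274230957) 79.28777648436966
2144 ((444.3828430175781, -195.74932861328125), (63.101905822753906, 17.83039665222168), 4.941105365753174) 79.36033767653922
red 5690 [ 404.26827378 -236.99191007   33.21682233] [ 485.74875993 -154.84325787   43.37288877] ((444.4951477050781, -195.7921905517578), 41.39924240112305)
```

View pics/i_wrist.png

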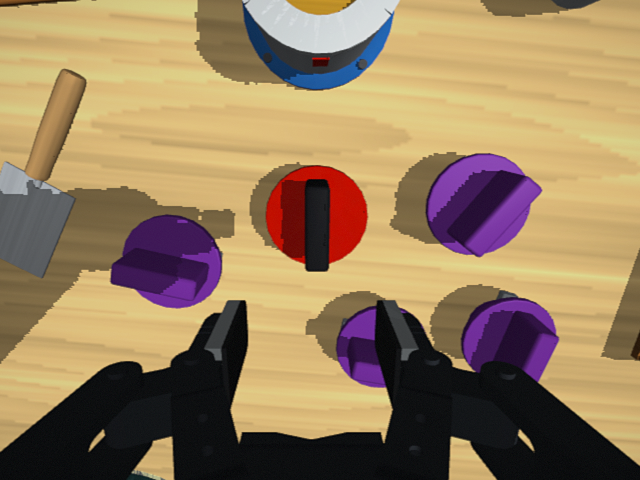

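The red cap sits alone at (317,215); the surrounding purple ones are well clear. The bar rectangle measures 63×18 mm, its top is at z 79.3, and its centre matches the cover's, so the choice is right. I'll descend.

>>> jog_arm:
  xyz:
    - [0.32, -0.38, -1.2]
    - [0, 0, -2.4]
    - [0, 0, -2.4]
    - [0, 0, -2.4]
    - [0, 0, -1.2]
    - [0, 0, 0]
    - [0, 0, 0]
    - [0, 0, 0]
  rotation:
    - [0, 0, 0]
    - [0, 0, 0]
    - [0, 0, 0]
    - [0, 0, 0]
    - [0, 0, 0]
    - [0, 0, 0]
    - [0, 0, 0]
    - [0, 0, 0]
  jaw: [0.4, 0.4, 0.4, 0.4, 0.4, 0.4, 0.4, 0.4]

```text
clock: 11.9
tool_pos: [446.3, -196.3, 108.9]
ee_rot: [0.0, 0.999, 0.046, 0.001]
ft_force: [0.0, 0.5, 0.5]
grip_width: 0.601
```

```bash
python3 - <<'E'
from cell import robot
from h import *
s=robot.get_state();print({k:(np.round(s[k],4).tolist()) for k in("clock","tool_pos","ee_rot","ft_force","grip_width")})
c=robot.capture("wrist");cv2.imwrite("pics/j_wrist.png",c["pixels"][:,:,::-1]);pickle.dump(c,open("j_wrist.pkl","wb"))
W=cloud(c).reshape(-1,3)
b=lambda x0,x1,y0,y1,z0,z1:(W[:,0]>x0)&(W[:,0]<x1)&(W[:,1]>y0)&(W[:,1]<y1)&(W[:,2]>z0)&(W[:,2]<z1)
p=W[b(400,490,-215,-175,76,84)];r=cv2.minAreaRect(p[:,:2].astype(np.float32));print(len(p),r,p[:,2].mean())
E
```

```text
{'clock': 11.9, 'tool_pos': [446.3293, -196.3133, 108.882], 'ee_rot': [0.0003, 0.9989, 0.0459, 0.0005], 'ft_force': [0.0465, 0.4887, 0.507], 'grip_width': 0.6008}
4376 ((444.3669128417969, -195.82664489746094), (63.55792999267578, 18.02259063720703), 5.07886266708374) 79.37439925504164
```

View pics/j_wrist.png

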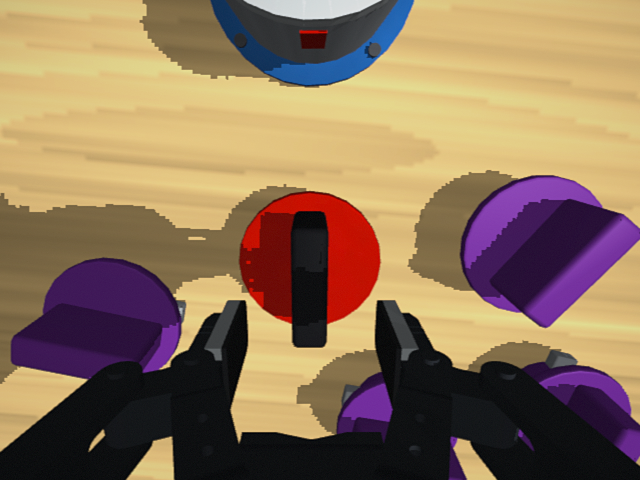

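>>> jog_arm:
  xyz:
    - [-0.1, 0, -0.8]
    - [0, 0, -1.2]
    - [0, 0, -1.2]
    - [0, 0, -1.2]
    - [0, 0, -1.2]
    - [0, 0, -0.6]
    - [0, 0, -0.1]
    - [0, 0, 0]
    - [0, 0, 0]
  rotation:
    - [0, 0, 0]
    - [0, 0, 0]
    - [0, 0, 0]
    - [0, 0, 0]
    - [0, 0, 0]
    - [0, 0, 0]
    - [0, 0, 0]
    - [0, 0, 0]
    - [0, 0, 0]
  jaw: [0.4, 0.4, 0.4, 0.4, 0.4, 0.4, 0.4, 0.4, 0.4]

```text
clock: 12.7
tool_pos: [445.0, -197.0, 45.6]
ee_rot: [0.0, 0.999, 0.045, 0.0]
ft_force: [0.3, 0.3, 0.8]
grip_width: 0.6
```

>>> jog_arm:
  xyz:
    - [0, 0, 0]
    - [0, 0, 0]
    - [0, 0, 0]
    - [0, 0, 0]
    - [0, 0, 0]
    - [0, 0, 0]
    - [0, 0, 0]
  rotation:
    - [0, 0, 0]
    - [0, 0, 0]
    - [0, 0, 0]
    - [0, 0, 0]
    - [0, 0, 0]
    - [0, 0, 0]
    - [0, 0, 0]
  jaw: [1, 1, 1, 1, 1, 1, 1]
  squeeze: 100

```text
clock: 13.28
tool_pos: [444.9, -196.8, 45.6]
ee_rot: [0.0, 0.999, 0.045, 0.0]
ft_force: [-1.2, 1.2, 6.0]
grip_width: 0.196
```

>>> jog_arm:
  xyz:
    - [0, 0, 0.8]
    - [0, 0, 2]
    - [0, 0, 3]
    - [0, 0, 3]
    - [0, 0, 3]
    - [0, 0, 3]
    - [0, 0, 0]
    - [0, 0, 0]
  rotation:
    - [0, 0, 0]
    - [0, 0, 0]
    - [0, 0, 0]
    - [0, 0, 0]
    - [0, 0, 0]
    - [0, 0, 0]
    - [0, 0, 0]
    - [0, 0, 0]
  jaw: [1, 1, 1, 1, 1, 1, 1, 1]

```text
clock: 13.95
tool_pos: [445.4, -197.2, 194.7]
ee_rot: [0.001, 0.999, 0.045, 0.002]
ft_force: [-0.3, 0.1, -3.0]
grip_width: 0.193
```

```bash
python3 - <<'E'
from cell import robot
from h import *
s=robot.get_state();print({k:(np.round(s[k],4).tolist()) for k in("clock","tool_pos","ee_rot","ft_force","grip_width")})
for n in("wrist","side","top"):
    c=robot.capture(n);cv2.imwrite(f"pics/k_{n}.png",c["pixels"][:,:,::-1]);pickle.dump(c,open(f"k_{n}.pkl","wb"))
E
```

```text
{'clock': 13.95, 'tool_pos': [445.3873, -197.2325, 194.6705], 'ee_rot': [0.001, 0.999, 0.0451, 0.0015], 'ft_force': [-0.3065, 0.0942, -2.9941], 'grip_width': 0.1928}
```

View pics/k_wrist.png

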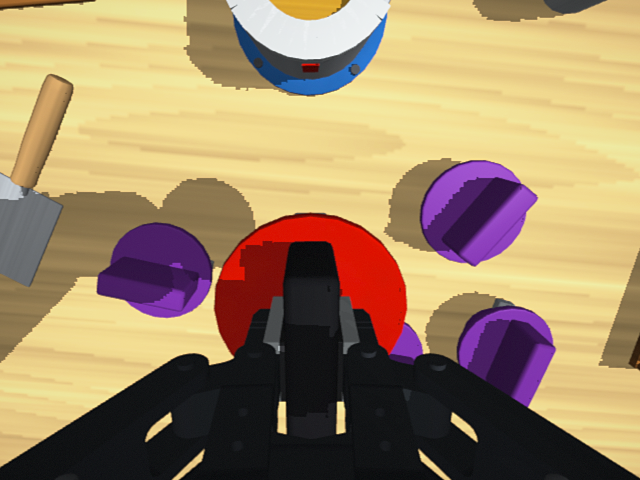

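View pics/k_side.png

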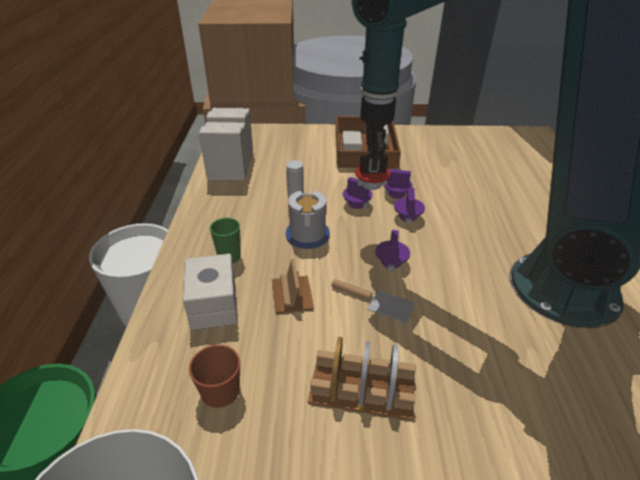

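>>> jog_arm:
  xyz:
    - [2, 0, 0.3]
    - [2.5, 0, 0.3]
    - [2, 0, 0.4]
    - [0, 0, 0]
    - [0, 0, 0]
    - [0, 0, 0]
  rotation:
    - [0, 0, 0]
    - [0, 0, 0]
    - [0, 0, 0]
    - [0, 0, 0]
    - [0, 0, 0]
    - [0, 0, 0]
  jaw: [1, 1, 1, 1, 1, 1]

```text
clock: 14.6
tool_pos: [507.8, -195.9, 201.2]
ee_rot: [-0.001, 0.999, 0.045, -0.002]
ft_force: [0.0, 0.6, -3.9]
grip_width: 0.196
```

```bash
cat > m.py <<'E'
from h import *
from scipy.optimize import least_squares
def model(p,W):  # signed membership of rim top
    cx,cy,th=p
    d=W[:,:2]-[cx,cy];c,s=np.cos(th),np.sin(th)
    x=d@[c,s];y=d@[-s,c];return np.hypot(x,y),x,y
def ana(c,n):
    W=cloud(c).reshape(-1,3)
    m=(abs(W[:,0]-600)<75)&(abs(W[:,1]+182)<75);W=W[m]
    rim=W[(W[:,2]>105)&(W[:,2]<115)]
    # outer circle
    (cx,cy),r=cv2.minEnclosingCircle(rim[:,:2].astype(np.float32))
    # robust: outer edge points per angle
    for _ in range(3):
        d=rim[:,:2]-[cx,cy];a=np.degrees(np.arctan2(d[:,1],d[:,0]));rr=np.hypot(*d.T)
        e=[]
        for k in range(-180,180,6):
            q=(a>=k)&(a<k+6)
            if q.sum()>3:
                j=np.argsort(rr*q)[-2:];e.append(rim[j].mean(0)[:2])
        e=np.array(e)
        f=least_squares(lambda p:np.hypot(e[:,0]-p[0],e[:,1]-p[1])-p[2],[cx,cy,47],loss='soft_l1');cx,cy=f.x[:2]
    print(n,"outer fit",f.x.round(2),"z",rim[:,2].mean().round(2),len(rim))
    d=rim[:,:2]-[cx,cy];a=np.degrees(np.arctan2(d[:,1],d[:,0]));rr=np.hypot(*d.T)
    q=(rr>30)&(rr<38)
    h,_=np.histogram(a[q],np.arange(-180,181,5));print(dict(zip(range(-180,180,5),h.tolist())))
    # hole circle: inner edge points away from gaps
    # gap axis: second harmonic
    z=np.exp(2j*np.radians(a[q]));ph=np.degrees(np.angle(z.mean()))/2;print("solid axis",ph.round(2),"gap axis",(ph+90).round(2), abs(z.mean()).round(3))
    return rim
if __name__=="__main__":
    for n in("a_top","k_top","a_side","l_wrist"): 
        ana(pickle.load(open(n+".pkl","rb")),n)
E
python3 - <<'E'
from cell import robot
from h import *
s=robot.get_state();print({k:(np.round(s[k],4).tolist()) for k in("clock","tool_pos","ee_rot","ft_force","grip_width")})
c=robot.capture("wrist");cv2.imwrite(f"pics/l_wrist.png",c["pixels"][:,:,::-1]);pickle.dump(c,open(f"l_wrist.pkl","wb"))
print([(r["location"],round(r["confidence"],2)) for r in robot.landmark_of("mouth",c)])
E
python3 m.py
```

```text
{'clock': 14.6, 'tool_pos': [507.8427, -195.9332, 201.1919], 'ee_rot': [-0.0011, 0.999, 0.0452, -0.002], 'ft_force': [0.0025, 0.6255, -3.8748], 'grip_width': 0.196}
[([301.1, 88.9], 0.72)]
a_top outer fit [ 600.35 -181.88   46.14] z 109.71 668
{-180: 5, -175: 5, -170: 6, -165: 3, -160: 4, -155: 5, -150: 5, -145: 4, -140: 4, -135: 3, -130: 5, -125: 5, -120: 4, -115: 4, -110: 1, -105: 0, -100: 0, -95: 0, -90: 0, -85: 0, -80: 0, -75: 0, -70: 1, -65: 5, -60: 4, -55: 5, -50: 4, -45: 4, -40: 5, -35: 4, -30: 4, -25: 4, -20: 5, -15: 4, -10: 6, -5: 6, 0: 3, 5: 6, 10: 5, 15: 4, 20: 6, 25: 4, 30: 4, 35: 4, 40: 4, 45: 4, 50: 5, 55: 4, 60: 5, 65: 4, 70: 0, 75: 0, 80: 0, 85: 0, 90: 0, 95: 0, 100: 0, 105: 0, 110: 2, 115: 5, 120: 4, 125: 4, 130: 4, 135: 4, 140: 4, 145: 5, 150: 4, 155: 5, 160: 4, 165: 6, 170: 4, 175: 7}
solid axis 1.52 gap axis 91.52 0.313
k_top outer fit [ 600.5  -181.85   46.17] z 109.75 663
{-180: 5, -175: 5, -170: 5, -165: 4, -160: 5, -155: 5, -150: 5, -145: 3, -140: 6, -135: 4, -130: 3, -125: 5, -120: 6, -115: 3, -110: 1, -105: 0, -100: 0, -95: 1, -90: 0, -85: 0, -80: 0, -75: 0,
[... 1101 characters left out ...]
0.75 -182.67   46.81] z 110.74 11368
{-180: 74, -175: 66, -170: 69, -165: 72, -160: 71, -155: 71, -150: 70, -145: 72, -140: 72, -135: 73, -130: 73, -125: 75, -120: 75, -115: 69, -110: 3, -105: 0, -100: 0, -95: 0, -90: 0, -85: 0, -80: 0, -75: 0, -70: 29, -65: 86, -60: 86, -55: 88, -50: 88, -45: 90, -40: 88, -35: 91, -30: 93, -25: 85, -20: 90, -15: 96, -10: 94, -5: 94, 0: 99, 5: 91, 10: 90, 15: 91, 20: 94, 25: 91, 30: 90, 35: 90, 40: 92, 45: 90, 50: 89, 55: 90, 60: 85, 65: 77, 70: 0, 75: 0, 80: 0, 85: 0, 90: 0, 95: 0, 100: 0, 105: 0, 110: 23, 115: 79, 120: 76, 125: 72, 130: 75, 135: 73, 140: 71, 145: 73, 150: 72, 155: 71, 160: 72, 165: 69, 170: 73, 175: 69}
solid axis 1.54 gap axis 91.54 0.292
```

View pics/l_wrist.png

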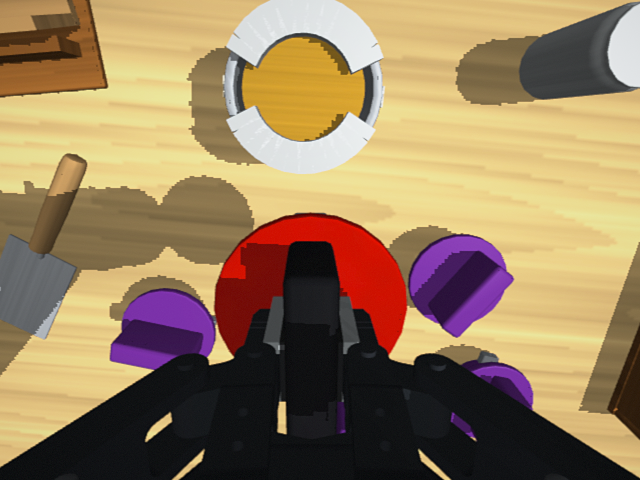

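```bash
cat > cp.py <<'E'
from h import *
from scipy.optimize import least_squares
import sys
def capfit(c,tcp):
    W=cloud(c).reshape(-1,3);C=c["pixels"].reshape(-1,3).astype(int)
    red=(C[:,0]>80)&(C[:,1]<60)&(C[:,2]<60)&(np.hypot(W[:,0]-tcp[0],W[:,1]-tcp[1])<60)&(abs(W[:,2]-tcp[2]+7)<14)
    p=W[red];
    zt=np.median(p[:,2]);p=p[p[:,2]>zt-3]
    cx,cy=tcp[:2]
    for _ in range(4):
        d=p[:,:2]-[cx,cy];a=np.degrees(np.arctan2(d[:,1],d[:,0]));rr=np.hypot(*d.T);e=[]
        for k in range(-180,180,5):
            q=(a>=k)&(a<k+5)
            if q.sum()>5 and rr[q].max()>36: e.append(p[np.argsort(rr*q)[-3:]].mean(0)[:2])
        e=np.array(e);f=least_squares(lambda v:np.hypot(e[:,0]-v[0],e[:,1]-v[1])-42,[cx,cy],loss='soft_l1');cx,cy=f.x
    print("cap axis",f.x.round(2),"rel tcp",(f.x-tcp[:2]).round(2),"cover top z",zt.round(2),"cap z",(zt-38).round(2),"rel",(zt-38-tcp[2]).round(2),"n",len(e),"tilt fit",end=" ")
    A=np.column_stack([np.ones(len(p)),p[:,0]-tcp[0],p[:,1]-tcp[1]]);print(np.linalg.lstsq(A,p[:,2],rcond=None)[0].round(4))
if __name__=="__main__":
    capfit(pickle.load(open("l_wrist.pkl","rb")),[507.84,-195.93,201.19])
    capfit(pickle.load(open("k_wrist.pkl","rb")),[445.39,-197.23,194.67])
E
python3 cp.py
```

```text
cap axis [ 506.64 -196.27] rel tcp [-1.2  -0.34] cover top z 194.26 cap z 156.26 rel -44.93 n 49 tilt fit [ 1.94356e+02 -7.50000e-03  9.90000e-03]
cap axis [ 444.28 -197.61] rel tcp [-1.11 -0.38] cover top z 187.89 cap z 149.89 rel -44.78 n 49 tilt fit [ 1.878862e+02 -2.000000e-04  6.200000e-03]
```

>>> jog_arm:
  xyz:
    - [0.77, 0.12, 0]
    - [0.77, 0.12, 0]
    - [0.77, 0.12, 0]
    - [0.77, 0.12, 0]
    - [0.77, 0.12, 0]
    - [0.77, 0.12, 0]
    - [0.77, 0.12, 0]
    - [0.77, 0.12, 0]
    - [0.77, 0.12, 0]
    - [0.77, 0.12, 0]
    - [0.77, 0.12, 0]
    - [0.79, 0.12, 0]
  rotation:
    - [0, 0, 6.6]
    - [0, 0, 6.6]
    - [0, 0, 6.6]
    - [0, 0, 6.6]
    - [0, 0, 6.6]
    - [0, 0, 6.6]
    - [0, 0, 6.6]
    - [0, 0, 6.6]
    - [0, 0, 6.6]
    - [0, 0, 6.6]
    - [0, 0, 6.6]
    - [0, 0, 6.6]
  jaw: [1, 1, 1, 1, 1, 1, 1, 1, 1, 1, 1, 1]

```text
clock: 15.7
tool_pos: [601.2, -182.2, 202.5]
ee_rot: [-0.001, 0.739, 0.673, -0.0]
ft_force: [0.5, -0.2, -3.5]
grip_width: 0.195
```

>>> jog_arm:
  xyz:
    - [0, 0, -1]
    - [0, 0, -1.2]
    - [0, 0, -0.8]
    - [0, 0, 0]
    - [0, 0, 0]
    - [0, 0, 0]
    - [0, 0, 0]
  rotation:
    - [0, 0, 6.6]
    - [0, 0, 0.7]
    - [0, 0, 0]
    - [0, 0, 0]
    - [0, 0, 0]
    - [0, 0, 0]
    - [0, 0, 0]
  jaw: [1, 1, 1, 1, 1, 1, 1]

```text
clock: 16.28
tool_pos: [602.4, -182.5, 173.6]
ee_rot: [0.0, 0.697, 0.717, 0.0]
ft_force: [0.2, -0.4, -2.4]
grip_width: 0.194
```

```bash
cat > look.py <<'E'
from cell import robot
from h import *
import sys
from cp import capfit
from scipy.spatial.transform import Rotation as Ro
n=sys.argv[1]
s=robot.get_state();print({k:(np.round(s[k],4).tolist()) for k in("clock","tool_pos","ft_force","ft_torque","grip_width")})
R=Ro.from_quat(np.roll(s["ee_rot"],-1)).as_matrix();print("yaw y",np.degrees(np.arctan2(R[1,1],R[0,1])).round(2),"tool z",R[:,2].round(4))
for cam in ("wrist","side"):
    c=robot.capture(cam);im=c["pixels"][:,:,::-1]
    if cam=="side": im=cv2.resize(im[120:270,230:430],None,fx=4,fy=4,interpolation=cv2.INTER_CUBIC)
    cv2.imwrite(f"pics/{n}_{cam}.png",im);pickle.dump(c,open(f"{n}_{cam}.pkl","wb"))
    if cam=="wrist":
        try: capfit(c,s["tool_pos"])
        except Exception as e: print(e)
E
python3 look.py m
```

```text
{'clock': 16.2833, 'tool_pos': [602.4014, -182.544, 173.5875], 'ft_force': [0.1769, -0.408, -2.4168], 'ft_torque': [0.0067, -0.0101, -0.0091], 'grip_width': 0.1943}
yaw y 1.6 tool z [ 7.e-04 -4.e-04 -1.e+00]
cap axis [ 602.42 -184.74] rel tcp [ 0.02 -2.2 ] cover top z 166.75 cap z 128.75 rel -44.84 n 49 tilt fit [ 1.667788e+02 -5.900000e-03 -1.700000e-03]
```

View pics/m_wrist.png

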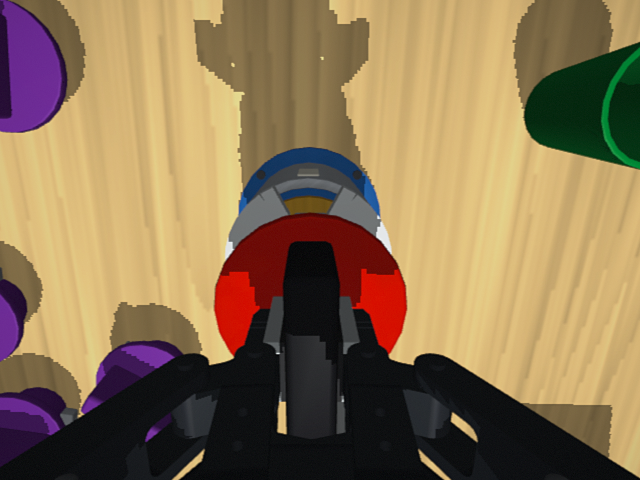

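View pics/m_side.png

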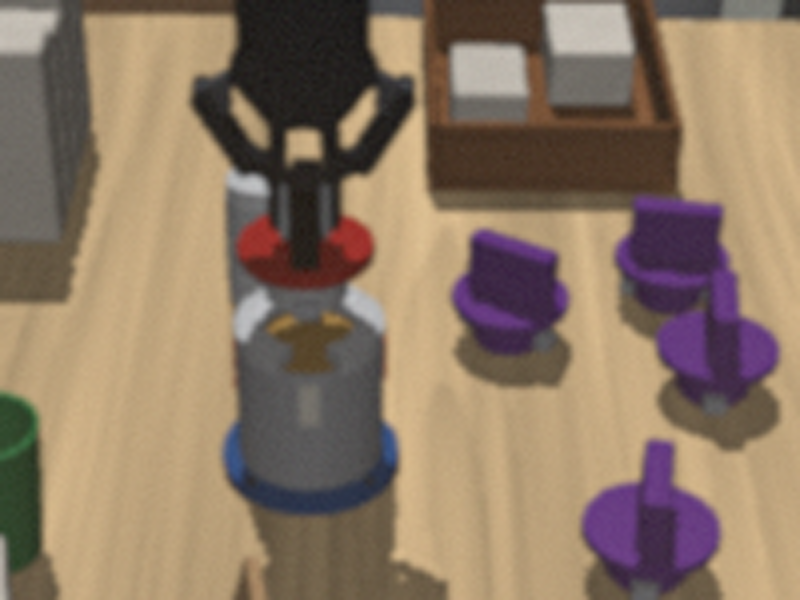

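```bash
cat > rim.py <<'E'
from h import *
from scipy.optimize import least_squares
import sys
def rimfit(c,r0=46.8,cx=600.5,cy=-182.3):
    W=cloud(c).reshape(-1,3);W=W[(np.hypot(W[:,0]-600,W[:,1]+182)<60)&(abs(W[:,2]-110)<4)]
    for _ in range(4):
        d=W[:,:2]-[cx,cy];a=np.degrees(np.arctan2(d[:,1],d[:,0]));rr=np.hypot(*d.T);e=[]
        for k in range(-180,180,4):
            q=(a>=k)&(a<k+4)
            if q.sum()>5 and rr[q].max()>43: e.append(W[np.argsort(rr*q)[-3:]].mean(0)[:2])
        e=np.array(e);f=least_squares(lambda v:np.hypot(e[:,0]-v[0],e[:,1]-v[1])-r0,[cx,cy],loss='soft_l1');cx,cy=f.x
    d=W[:,:2]-[cx,cy];rr=np.hypot(*d.T)
    print("rim",f.x.round(2),len(e),"rms",np.sqrt((f.fun**2).mean()).round(2),"z",np.median(W[:,2]).round(2))
    return W
if __name__=="__main__":
    for n in sys.argv[1:]: rimfit(pickle.load(open(n+".pkl","rb")))
E
python3 rim.py m_wrist l_wrist k_wrist a_top
python3 - <<'E'
from cell import robot
import time,numpy as np
print(robot.get_state()["tool_pos"],robot.get_state()["tool_pos"])
E
```

```text
rim [ 600.79 -182.78] 33 rms 0.39 z 110.75
rim [ 600.78 -182.67] 69 rms 0.88 z 110.82
rim [ 600.63 -182.66] 33 rms 0.31 z 110.84
rim [ 600.62 -181.2 ] 67 rms 2.54 z 109.77
[ 602.51793539 -182.53640628  173.69698959] [ 602.51793539 -182.53640628  173.69698959]
```

>>> jog_arm:
  xyz:
    - [-0.16, 0.15, 0]
    - [0, 0, -0.5]
    - [0, 0, -0.6]
    - [0, 0, -0.5]
    - [0, 0, 0]
    - [0, 0, 0]
    - [0, 0, 0]
  rotation:
    - [0, 0, 0]
    - [0, 0, 0]
    - [0, 0, 0]
    - [0, 0, 0]
    - [0, 0, 0]
    - [0, 0, 0]
    - [0, 0, 0]
  jaw: [1, 1, 1, 1, 1, 1, 1]

```text
clock: 16.97
tool_pos: [600.6, -180.8, 156.9]
ee_rot: [-0.0, 0.697, 0.717, -0.0]
ft_force: [-0.6, 0.6, -3.1]
grip_width: 0.194
```

```bash
python3 look.py n; python3 rim.py n_wrist
```

```text
{'clock': 16.9667, 'tool_pos': [600.5705, -180.8119, 156.8715], 'ft_force': [-0.6449, 0.5654, -3.0854], 'ft_torque': [0.0437, -0.0263, -0.0311], 'grip_width': 0.1938}
yaw y 1.67 tool z [-4.e-04  1.e-04 -1.e+00]
cap axis [ 600.6  -183.01] rel tcp [ 0.03 -2.19] cover top z 150.05 cap z 112.05 rel -44.82 n 49 tilt fit [ 1.500567e+02 -7.100000e-03 -9.000000e-04]
rim [ 600.79 -182.74] 32 rms 0.41 z 110.76
```

View pics/n_side.png

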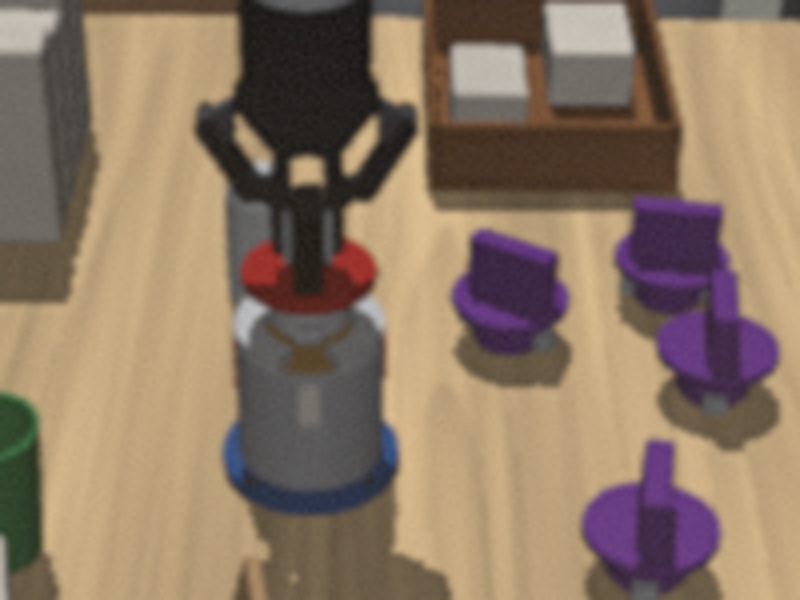

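View pics/n_wrist.png

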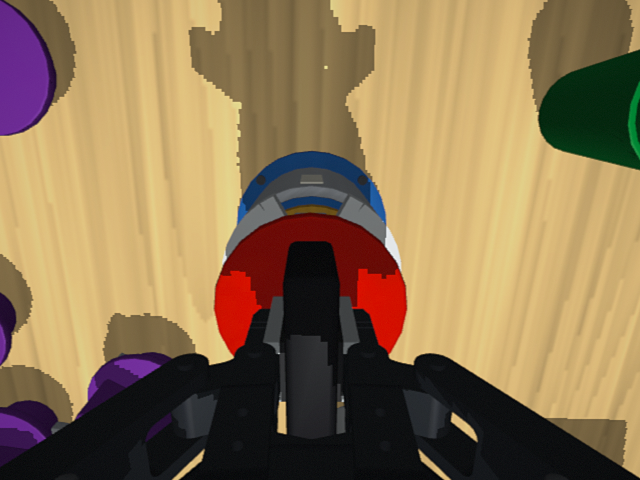

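>>> jog_arm:
  xyz:
    - [0, 0, -0.3]
    - [0, 0, -0.4]
    - [0, 0, -0.4]
    - [0, 0, 0]
    - [0, 0, 0]
  rotation:
    - [0, 0, 0]
    - [0, 0, 0]
    - [0, 0, 0]
    - [0, 0, 0]
    - [0, 0, 0]
  jaw: [1, 1, 1, 1, 1]

```text
clock: 17.48
tool_pos: [600.4, -180.7, 145.8]
ee_rot: [-0.0, 0.697, 0.717, -0.0]
ft_force: [0.4, -0.0, -4.0]
grip_width: 0.192
```

>>> jog_arm:
  xyz:
    - [0, 0, -0.3]
    - [0, 0, -0.3]
    - [0, 0, -0.2]
    - [0, 0, 0]
    - [0, 0, 0]
  rotation:
    - [0, 0, 0]
    - [0, 0, 0]
    - [0, 0, 0]
    - [0, 0, 0]
    - [0, 0, 0]
  jaw: [1, 1, 1, 1, 1]

```text
clock: 17.9
tool_pos: [600.7, -180.9, 138.3]
ee_rot: [0.0, 0.697, 0.717, 0.0]
ft_force: [-1.8, 0.2, 1.3]
grip_width: 0.196
```

>>> jog_arm:
  xyz:
    - [0, 0, -0.3]
    - [0, 0, -0.4]
    - [0, 0, -0.3]
    - [0, 0, -0.2]
    - [0, 0, 0]
    - [0, 0, 0]
  rotation:
    - [0, 0, 0]
    - [0, 0, 0]
    - [0, 0, 0]
    - [0, 0, 0]
    - [0, 0, 0]
    - [0, 0, 0]
  jaw: [1, 1, 1, 1, 1, 1]

```text
clock: 18.4
tool_pos: [600.7, -180.9, 126.4]
ee_rot: [0.0, 0.697, 0.717, 0.0]
ft_force: [-3.5, 0.8, 7.6]
grip_width: 0.195
```

```bash
python3 look.py o; python3 rim.py o_wrist
```

```text
{'clock': 18.4, 'tool_pos': [600.7305, -180.931, 126.3996], 'ft_force': [-3.4969, 0.7614, 7.6353], 'ft_torque': [0.13, 0.4105, -0.0211], 'grip_width': 0.1951}
yaw y 1.67 tool z [ 3.e-04 -2.e-04 -1.e+00]
cap axis [ 600.73 -183.09] rel tcp [-0.   -2.16] cover top z 119.63 cap z 81.63 rel -44.77 n 49 tilt fit [ 1.196394e+02 -6.100000e-03 -1.300000e-03]
rim [ 600.75 -182.84] 54 rms 0.36 z 110.75
```

View pics/o_side.png

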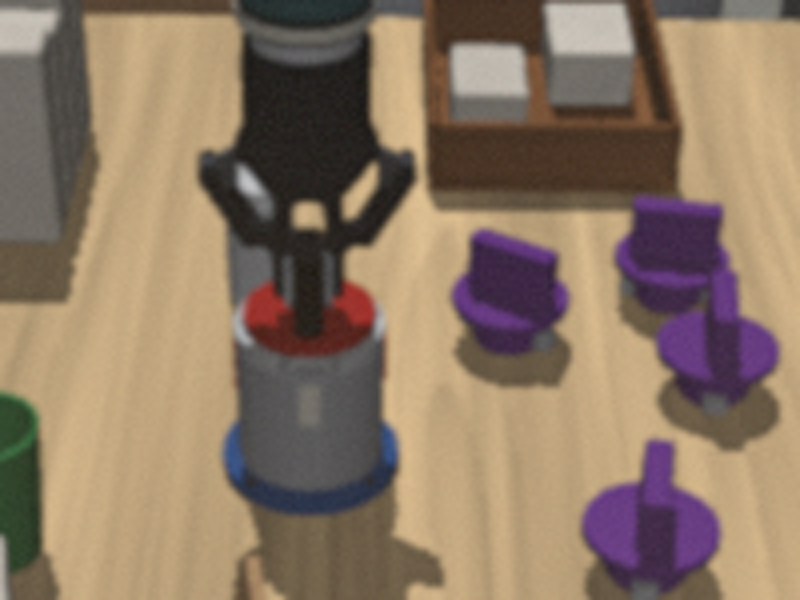

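>>> jog_arm:
  xyz:
    - [-0.02, 0, 0]
    - [0.02, 0, 0]
    - [0.02, -0.01, 0]
    - [0.02, -0.01, 0]
    - [0.02, -0.01, 0]
    - [0.01, -0.02, 0]
  rotation:
    - [0, 0, 0]
    - [0, 0, -5]
    - [0, 0, -6]
    - [0, 0, -6]
    - [0, 0, -6]
    - [0, 0, -5]
  jaw: [1, 1, 1, 1, 1, 1]

```text
clock: 19.0
tool_pos: [603.3, -181.5, 127.2]
ee_rot: [0.001, 0.851, 0.525, 0.002]
ft_force: [1.3, 1.3, 7.7]
grip_width: 0.194
```

```bash
python3 look.py p; python3 rim.py p_wrist
```

```text
{'clock': 19.0, 'tool_pos': [603.3172, -181.5297, 127.1515], 'ft_force': [1.3258, 1.2661, 7.6651], 'ft_torque': [0.2287, -0.2458, 0.126], 'grip_width': 0.1945}
yaw y -26.62 tool z [ 4.2e-03 -8.0e-04 -1.0e+00]
cap axis [ 602.55 -183.32] rel tcp [-0.76 -1.79] cover top z 120.35 cap z 82.35 rel -44.8 n 49 tilt fit [ 1.203378e+02 -1.100000e-03  1.400000e-03]
rim [ 600.94 -182.6 ] 51 rms 0.23 z 110.71
```

View pics/p_wrist.png

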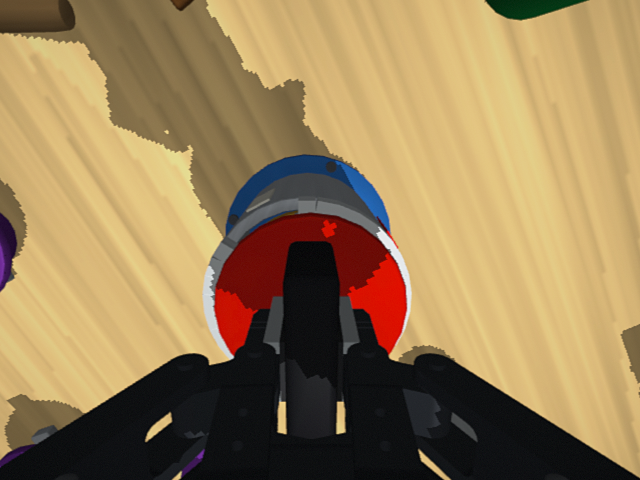

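>>> jog_arm:
  xyz:
    - [0, 0, 0]
    - [0, -0.02, 0]
    - [0.01, -0.02, 0]
    - [0.01, -0.02, 0]
    - [0.02, -0.02, 0]
    - [0.02, -0.02, 0]
    - [0.02, -0.01, 0]
    - [0.02, -0.01, 0]
    - [0, 0, 0]
    - [0, 0, 0]
    - [0, 0, 0]
  rotation:
    - [0, 0, -4]
    - [0, 0, -6]
    - [0, 0, -6]
    - [0, 0, -6]
    - [0, 0, -6]
    - [0, 0, -6]
    - [0, 0, -6]
    - [0, 0, -6]
    - [0, 0, -4]
    - [0, 0, 0]
    - [0, 0, 0]
  jaw: [1, 1, 1, 1, 1, 1, 1, 1, 1, 1, 1]

```text
clock: 20.02
tool_pos: [604.3, -183.3, 127.2]
ee_rot: [0.001, 0.993, 0.119, 0.002]
ft_force: [1.0, 1.0, 7.5]
grip_width: 0.193
```

```bash
python3 look.py q; python3 rim.py q_wrist
```

```text
{'clock': 20.0167, 'tool_pos': [604.2843, -183.2838, 127.2116], 'ft_force': [0.9882, 0.9719, 7.4644], 'ft_torque': [-0.053, -0.0662, -0.0392], 'grip_width': 0.1929}
yaw y -76.35 tool z [ 0.0042 -0.0016 -1.    ]
cap axis [ 602.99 -183.84] rel tcp [-1.3  -0.55] cover top z 120.39 cap z 82.39 rel -44.82 n 49 tilt fit [ 1.203824e+02 -3.000000e-04  4.500000e-03]
rim [ 601.24 -182.56] 43 rms 0.35 z 110.62
```

View pics/q_wrist.png

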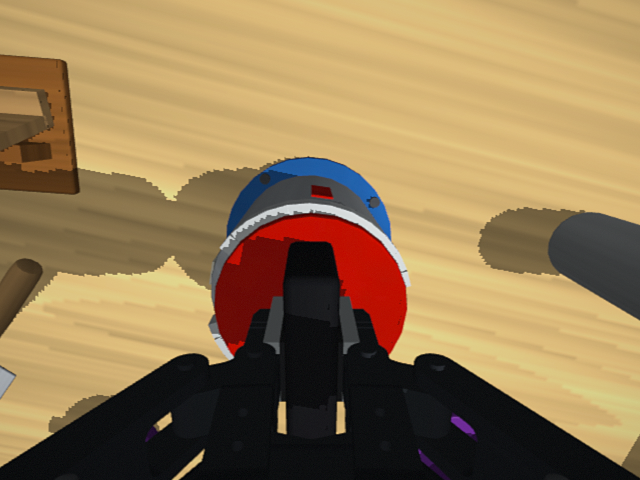

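>>> jog_arm:
  xyz:
    - [-0.08, 0.06, 0]
    - [-0.09, 0.06, 0]
    - [0, 0, 0]
    - [0, 0, 0]
    - [0, 0, 0]
    - [0, 0, 0]
  rotation:
    - [0, 0, 0]
    - [0, 0, -3]
    - [0, 0, -3]
    - [0, 0, -2]
    - [0, 0, 0]
    - [0, 0, 0]
  jaw: [1, 1, 1, 1, 1, 1]

```text
clock: 20.62
tool_pos: [603.5, -183.2, 127.6]
ee_rot: [0.002, 0.999, 0.049, 0.003]
ft_force: [3.3, -2.2, 7.0]
grip_width: 0.194
```

```bash
python3 look.py r; python3 rim.py r_wrist
```

```text
{'clock': 20.6167, 'tool_pos': [603.4933, -183.1756, 127.6173], 'ft_force': [3.3377, -2.1969, 7.0151], 'ft_torque': [-0.6028, -0.2425, 0.0059], 'grip_width': 0.1936}
yaw y -84.33 tool z [ 0.006  -0.0035 -1.    ]
cap axis [ 602.2  -183.61] rel tcp [-1.29 -0.43] cover top z 120.84 cap z 82.84 rel -44.78 n 49 tilt fit [1.207991e+02 2.500000e-03 2.400000e-03]
rim [ 601.26 -182.69] 43 rms 0.22 z 110.65
```

>>> jog_arm:
  xyz:
    - [-0.08, 0.08, 0]
    - [0, 0, 0]
    - [0, 0, 0]
    - [0, 0, 0]
    - [0, 0, 0]
  rotation:
    - [0, 0, -1]
    - [0, 0, -1.5]
    - [0, 0, -1.5]
    - [0, 0, 0]
    - [0, 0, 0]
  jaw: [1, 1, 1, 1, 1]

```text
clock: 21.13
tool_pos: [603.1, -182.6, 127.8]
ee_rot: [0.002, 1.0, 0.016, 0.003]
ft_force: [3.0, -2.9, 7.3]
grip_width: 0.199
```

```bash
python3 look.py s; python3 rim.py s_wrist
```

```text
{'clock': 21.1333, 'tool_pos': [603.142, -182.5888, 127.8051], 'ft_force': [3.0122, -2.918, 7.2879], 'ft_torque': [-0.5606, -0.3564, 1.371], 'grip_width': 0.1994}
yaw y -88.15 tool z [ 0.0067 -0.0046 -1.    ]
cap axis [ 601.95 -182.9 ] rel tcp [-1.19 -0.31] cover top z 121.0 cap z 83.0 rel -44.81 n 49 tilt fit [1.209305e+02 4.900000e-03 1.400000e-03]
rim [ 601.26 -182.76] 43 rms 0.32 z 110.67
```

>>> jog_arm:
  xyz:
    - [-0.03, 0, -0.1]
    - [0, 0, -0.1]
    - [0, 0, -0.1]
    - [0, 0, 0]
    - [0, 0, 0]
  rotation:
    - [0.15, 0.2, 0.4]
    - [0.1, 0.18, 0.4]
    - [0, 0, 0]
    - [0, 0, 0]
    - [0, 0, 0]
  jaw: [1, 1, 1, 1, 1]

```text
clock: 21.65
tool_pos: [603.4, -182.7, 126.8]
ee_rot: [0.0, 1.0, 0.023, 0.001]
ft_force: [-0.6, -0.7, 19.8]
grip_width: 0.199
```

```bash
python3 look.py t; python3 rim.py t_wrist
```

```text
{'clock': 21.65, 'tool_pos': [603.4309, -182.6973, 126.7854], 'ft_force': [-0.6253, -0.7378, 19.8008], 'ft_torque': [-0.3729, 0.1729, 0.8055], 'grip_width': 0.1987}
yaw y -87.41 tool z [ 1.8e-03 -6.0e-04 -1.0e+00]
cap axis [ 602.14 -183.04] rel tcp [-1.29 -0.34] cover top z 119.95 cap z 81.95 rel -44.83 n 49 tilt fit [ 1.199712e+02 -1.600000e-03  5.400000e-03]
rim [ 601.3  -182.72] 42 rms 0.28 z 110.65
```

>>> jog_arm:
  xyz:
    - [-0.05, 0, -0.1]
    - [0, 0, -0.1]
    - [0, 0, 0]
    - [0, 0, 0]
    - [0, 0, 0]
    - [0, 0, 0]
  rotation:
    - [0, 0, 0]
    - [0, 0, 0]
    - [0, 0, 0]
    - [0, 0, 0]
    - [0, 0, 0]
    - [0, 0, 0]
  jaw: [1, 1, 1, 1, 1, 1]

```text
clock: 22.25
tool_pos: [603.4, -182.6, 125.5]
ee_rot: [0.0, 1.0, 0.023, 0.001]
ft_force: [-0.5, -1.2, 23.5]
grip_width: 0.194
```

```bash
python3 look.py u; python3 rim.py u_wrist
```

```text
{'clock': 22.25, 'tool_pos': [603.3956, -182.6274, 125.547], 'ft_force': [-0.4571, -1.2035, 23.5088], 'ft_torque': [-0.3445, 0.3215, 0.744], 'grip_width': 0.1942}
yaw y -87.41 tool z [ 3.e-03 -8.e-04 -1.e+00]
cap axis [ 602.12 -183.01] rel tcp [-1.27 -0.38] cover top z 118.76 cap z 80.76 rel -44.79 n 49 tilt fit [ 1.187842e+02 -1.400000e-03  3.900000e-03]
rim [ 601.31 -182.76] 43 rms 0.28 z 110.69
```

View pics/u_wrist.png

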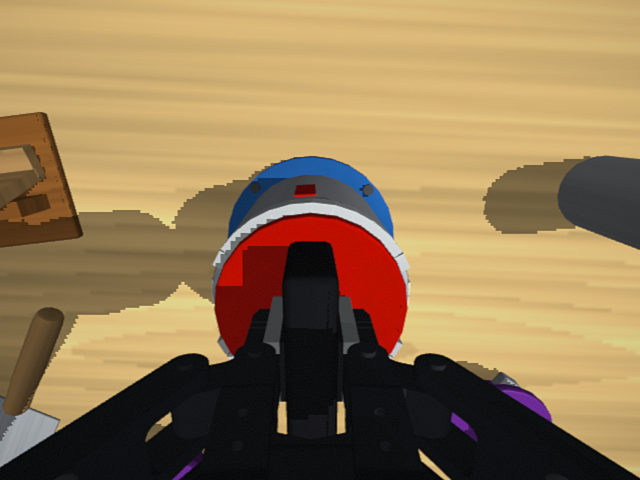

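View pics/u_side.png

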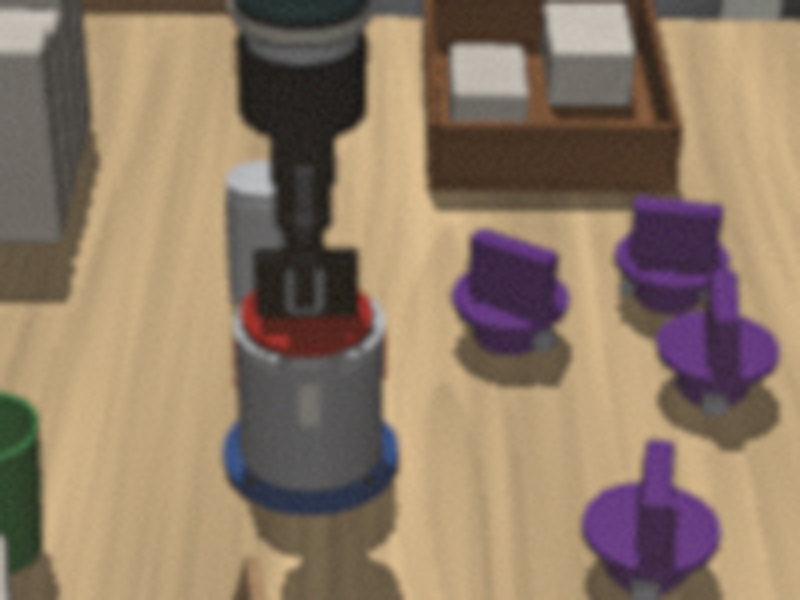

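>>> jog_arm:
  xyz:
    - [0, 0, -0.08]
    - [0, 0, -0.07]
    - [0, 0, 0]
    - [0, 0, 0]
    - [0, 0, 0]
    - [0, 0, 0]
  rotation:
    - [0, 0, 0]
    - [0, 0, 0]
    - [0, 0, 0]
    - [0, 0, 0]
    - [0, 0, 0]
    - [0, 0, 0]
  jaw: [1, 1, 1, 1, 1, 1]

```text
clock: 22.85
tool_pos: [603.5, -182.7, 125.5]
ee_rot: [0.001, 1.0, 0.023, 0.002]
ft_force: [-4.1, 1.9, 34.7]
grip_width: 0.191
```

```bash
python3 look.py v; python3 rim.py v_wrist
```

```text
{'clock': 22.85, 'tool_pos': [603.4505, -182.6604, 125.4886], 'ft_force': [-4.0903, 1.8533, 34.6983], 'ft_torque': [-0.1633, 0.8403, 0.7482], 'grip_width': 0.1913}
yaw y -87.4 tool z [ 0.0035 -0.0011 -1.    ]
cap axis [ 602.11 -183.  ] rel tcp [-1.34 -0.34] cover top z 118.73 cap z 80.73 rel -44.76 n 49 tilt fit [ 1.187491e+02 -2.000000e-03  3.300000e-03]
rim [ 601.29 -182.75] 43 rms 0.27 z 110.68
```

>>> jog_arm:
  xyz:
    - [0, 0, 0.04]
    - [0, 0, 0]
    - [0, 0, 0]
    - [0, 0, 0]
    - [0, 0, 0]
    - [0, 0, 0]
  rotation:
    - [0, 0, -0.4]
    - [0, 0, -0.4]
    - [0, 0, 0]
    - [0, 0, 0]
    - [0, 0, 0]
    - [0, 0, 0]
  jaw: [1, 1, 1, 1, 1, 1]

```text
clock: 23.45
tool_pos: [603.5, -182.6, 125.5]
ee_rot: [0.001, 1.0, 0.016, 0.002]
ft_force: [-2.8, 2.2, 32.1]
grip_width: 0.198
```

```bash
python3 look.py w; python3 rim.py w_wrist; python3 - <<'E'
from cell import robot
from h import *
c=robot.capture("top");cv2.imwrite("pics/w_top.png",c["pixels"][:,:,::-1])
c=robot.capture("side");cv2.imwrite("pics/w_sidef.png",c["pixels"][:,:,::-1]);W=cloud(c).reshape(-1,3)
yaw=-.165;ax=np.array([np.cos(yaw),np.sin(yaw),0]);ay=np.array([-np.sin(yaw),np.cos(yaw),0]);Q=np.stack([(W-[482,274,0])@ax,(W-[482,274,0])@ay,W[:,2]],1)
for z0,z1 in((45,65),(65,85),(85,102),(102,120)):
    q=Q[(abs(Q[:,0])<25)&(abs(Q[:,1])<50)&(Q[:,2]>z0)&(Q[:,2]<z1)];print(z0,len(q),np.percentile(q,[5,50,95],axis=0).round(1).tolist())
E
```

```text
{'clock': 23.45, 'tool_pos': [603.5094, -182.6315, 125.5154], 'ft_force': [-2.8364, 2.2421, 32.064], 'ft_torque': [-0.2082, 0.705, 1.4116], 'grip_width': 0.1977}
yaw y -88.12 tool z [ 0.0034 -0.0013 -1.    ]
cap axis [ 602.17 -182.97] rel tcp [-1.34 -0.34] cover top z 118.72 cap z 80.72 rel -44.8 n 49 tilt fit [ 1.187423e+02 -1.700000e-03  2.800000e-03]
rim [ 601.3  -182.77] 42 rms 0.37 z 110.68
45 30 [[-2.5, 43.1, 46.2], [1.1, 45.0, 57.6], [4.4, 46.2, 63.8]]
65 50 [[-3.0, 26.9, 66.4], [0.5, 42.5, 74.8], [4.5, 45.7, 83.8]]
85 77 [[-2.7, -24.1, 85.9], [1.1, 30.8, 95.2], [4.6, 39.0, 101.6]]
102 99 [[-2.6, -17.2, 102.7], [1.0, 5.4, 106.5], [4.6, 22.3, 109.9]]
```

View pics/w_top.png

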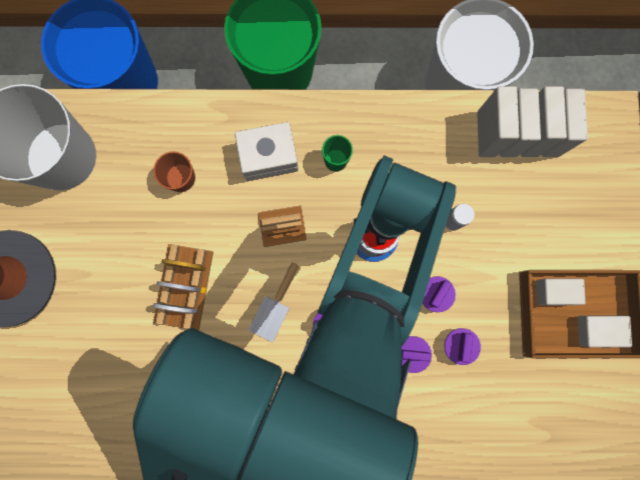

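View pics/w_sidef.png

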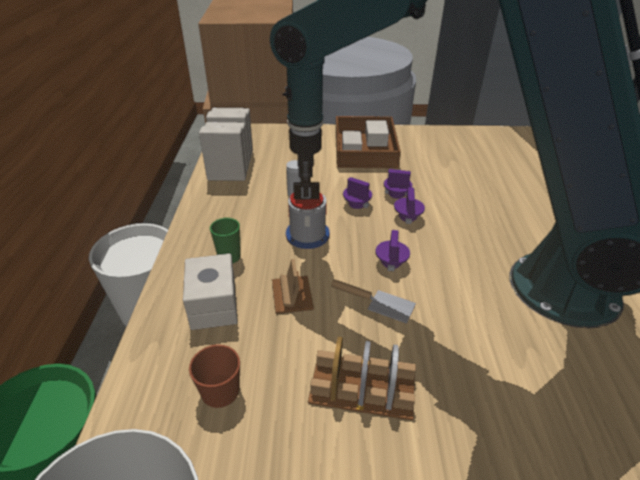

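The die is upright in the middle slot, and the bystanders look unmoved. The cap cover is 8.0 mm above the rim top (flush), and the turning torque climbs against the stop while it is pressed at about 32 N. Handing in.

```bash
python3 - <<'E'
from cell import robot
print(robot.job_done()); s=robot.get_state(); print(s["clock"],s["tool_pos"],s["ft_force"],s["grip_width"])
E
```

```text
the job is handed in; nothing more can be done
None
the job is handed in; nothing more can be done
```

The die change is finished and handed in at about 23.6 s. The steel die stands in the rack's middle slot. The red cap is locked in the barrel, still gripped and pressed fully down.

**Die:** After I let go, it was upright and centred in the slot to within about 0.5 mm, with its top at about 108 mm (108 expected). The brass and aluminium dies beside it had not moved.

**Cap:** I pushed it in through the gaps and turned it clockwise. My last checks showed:
- **Stop reached:** Turning torque stayed near zero, then climbed to 1.4 N m against the stop.
- **Fully down:** The cover's top measured 8.0 mm above the rim, which is exactly its thickness. It did not go lower when I pushed harder.
- **Final push:** The arm was pressing at about 32 N when I handed in.

**Small disagreements:**
- The gripper's final yaw puts the turn at about 89–90°, against the nominal 86°. I put this down to twist in the pads and error in measuring the gap direction.
- The absolute camera heights read about 0.7 mm high, so I judged flush from the cover-to-rim difference.

The bystanders, including the purple look-alikes, looked unmoved in the last top and side pictures, except where the arm partly hid some purple caps from above.

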